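Fit the locking pin to the indexing head

ROBOT

A 6-joint arm with a two-finger parallel gripper is mounted at the origin on the work surface. World frame = base frame: x ahead of the robot, y to its left, z up, the work surface at z = 0. Lengths are in m, angles in degrees, forces in N, time in s.
With the tool pointing down it reaches from about 0.375 to 0.9 m from the base axis. Payload 3.1 kg.
Tool frame: the origin (TCP) lies at the very end of the fingers, on their centre line; the grasp point (between the pads) lies 19 mm behind it (bot.hold_point_z is the z of the grasp point in the tool frame, in m); z points along the fingers, y is the direction in which the jaws open and shut (so a half turn about z gives the same grasp; the last joint's range is limited). The gripper opens to 87 mm and grips with 3 to 60 N. Pads are 19 mm wide; open, the fingers measure 117 mm over their backs; the gripper's body (75 mm by 190 mm) begins 51 mm behind the grasp point.
Start: joints at [64.716, 30.224, 82.088, -0, 67.689, -10.227], TCP at [0.162, 0.604, 0.223] pointing down, gripper open.
Joint ranges: [-176.69, 176.69], [-43.24, 126.21], [12.49, 139.97], [-82, 262], [0, 151.66], [-163.58, 163.58]. Speed limits (degrees/s): [159.86, 159.86, 180, 180, 180, 180].

INTERFACE

Orientations are given as a 3x3 rotation matrix whose columns are the frame's x, y, z axes.
In Python, from rig import bot gives the robot as it stands.
- The arm moves only by the tool servo_tool, never from a script. Its argument "increments" is a list of rows, each a list of 3 entries, a list of its own where there are three numbers: the closure, from 0 (fully open) to 1 (shut), then the shift along the tool's x, y, z in mm, then the turn about the tool's z in degrees. In form: [[claw, [x, y, z], turn], ...]. A call has 1 to 5 rows; each row shifts and turns the commanded pose from where the row before left it, along the tool's axes as they then stand; what a row does not reach is not made up. A row lasts 1/8 s, in which the tool goes at most 62.5 mm and 10.7 degrees, less where a joint would pass 70% of its speed; a pose out of reach is approached as far as the arm can. A call with a gripper value outside its range is refused whole. The fingers move at their own pace and stop on an object; the grip force is fixed at half the most. Time passes only in rows, so rows that do not move let the fingers close. It gives the time, the measured TCP pose, the force and the opening at its end, in the units of the state.
- bot.read_state(): the state, without advancing time (a new reading comes with each control period).
- bot.capture(name): name is "side" or "top" or "wrist"; returns (picture, depth): 400x640x3 uint8, blue, green, red; 400x640 float32, m along the optical axis (not along the pixel's ray), 0 where there is no reading.
- bot.camera_info(name): a dict with "K" (3x3 intrinsics, pixels), "R" (3x3) and "t" (3): a world point X has camera coordinates R X + t; the wrist camera has in their place "mount" (4x4, takes a point from camera to tool coordinates, whose origin is the TCP and whose axes are the flange's). Camera axes: x right, y down, z forward; pixel columns grow to the right and rows downward; lengths in m; the calibration is good to about 2 mm. A picture is of the moment at which its call begins: read the wrist's pose just before it. camera_info takes no time and is no camera call.
- bot.hand_in(): hands the job in, once; it reports no verdict.
Trained networks look in the newest picture that a camera, given by its name, has taken for a name from the list of things; names that differ only in an ending like _2 or _b are one class to them, and where a whole thing is asked for, a point or a joint stands for the part that bears it (a point fixed in the world has none). Each returns a list of dicts, best first, with "p" (0 to 1); they miss things now and then, are a little off and sometimes report something else, mostly with a low value. They report only what shows in the picture. A call takes as long as a camera call. They do not tell look-alikes from the thing itself.
- bot.find_in(camera, thing): "bbox" ([left, top, right, bottom] in pixels, round what is visible of it).
- bot.trace(camera, thing): "region" (400x640 bool, what is visible of it) and "bbox" ([left, top, right, bottom] in pixels, round what is visible of it).
The state is a dict: "time_s": time; "joint_positions": joint angles; "qvel": joint speeds; "tau": joint torques, N m; "position": TCP position; "tcp_rot": TCP orientation; "force": force on the tool from outside, world axes, zero at the start; "moment": the same for the moment, N m; "opening": opening from 0.0 (shut) to 1.0 (fully open).
Only numpy, scipy, OpenCV 4.12 (cv2) and the standard library are available. Lean on these libraries where they do the work, as an engineer would, in place of code of your own. Each camera call takes 0.05 s, during which the arm holds its last target.

TASK

First swing the dust cover on top of the indexing head aside on its pin so that the round port under it is fully uncovered. Then lift the locking pin (the hanging one with the thick round shank and a collar) up and off its hook and lower it upright into the port, letting go only once it is fully home with its collar down on the housing. Leave the cover open, the other tools hanging and everything else on the bench where it is.

Things in the scene. Friction and masses are not known exactly. Their poses are not given: they have to be found in the camera images.
- index_head: Grey indexing head bolted to the bench: block 110 (x) x 130 (y) x 90 (high) mm on a 150 x 170 x 14 foot, with a three-jaw steel chuck sticking out of its +x side (to 117 mm from the centre, top at 94 mm). Origin: centre of its underside, on the bench; z up. Its place and yaw vary.
- port (a point): Centre of the mouth of the port, a vertical blind round hole 20 mm wide and 65 mm deep in the flat top of the indexing head (90 mm above the bench), on the block's centre. Axes as the indexing head.
- cover (a joint): Angle (rad) of the steel dust cover about its vertical pivot: 0 = centred over the port, grows to 1.9 as it swings anticlockwise seen from above (free end from the head's +y side towards its -x side). Starts at 0 to 0.2. It stays where it is left (friction 0.03 N m). It clears the port's mouth from 0.75 and the pin's collar from 0.9.
- cover_disc (a point): Top centre of the cover's 36 mm disc, which lies over the port when closed, 40 mm from the pivot. The cover plate is flat, 24 mm wide, 5 mm thick, and moves 1 mm above the block's top.
- cover_knob (a point): Centre of the top face of the cover's finger knob, an upright black cylinder 12 mm in diameter and 24 mm high standing on the cover plate, 66 mm from the pivot; its top is 120 mm above the bench. Moves with the cover.
- cover_hinge (a point): The pivot of the dust cover, at the level of the block's top, 40 mm from the port on the head's -y side. Its low screw head rises 9 mm above the block's top.
- rack: Dark steel hook rack fixed on the bench: a level bar (14 mm thick, along the rack's y, axis at 210 mm height) on two posts at y = -175 and +175 mm, each on a 120 x 40 mm foot. Three hooks, at y = -120, 0 and +120 mm, point to the rack's -x. Origin: on the bench below the bar's middle; z up. Place and yaw vary.
- hook_mid (a point): Tip of the middle hook; the other two are alike, 120 mm to either side along the rack's y. Hooks are 7 mm round wire: level at 210 mm height (wire centre) from the bar to rack x = -65 mm, then sloping up to the tip at rack x = -80 mm, 220 mm height. Axes as the rack.
- lock_pin: Steel locking pin (0.14 to 0.28 kg) hanging upright on one of the three hooks (which one varies), with the rack's yaw, at rack x = -45 mm. From the top: a flat eye 36 mm wide (its y), 12 thick (its x), 52 tall; a round collar 30 mm wide, 8 thick; a round shank 16 mm wide, 55 long. Origin: on the axis at the collar's underside, which rests on the block's top when home. z up; eye top at z = +60 mm.
- lock_pin_eye (a point): Centre of the eye's opening (20 wide x 32 mm tall, closed all round: 10 mm bars above and below, 8 mm sides), 34 mm above the pin's origin; the hook passes through it under the top bar. To come off, the pin must rise 10 to 25 mm (about 17 is best), then travel 50 mm or more along the rack's -x.
- pin_nose (a point): Chamfered lower end of the locking pin's shank, 55 mm below the pin's origin.
- drift: Long thin steel drift with the same eye (36 x 12 x 52 mm) but no collar: shank 10 mm in diameter and 85 mm long. Hangs on one of the three rack hooks; not to be touched. Origin: lower edge of the eye, on the axis.
- spanner: Flat steel fork spanner with the same eye (36 x 12 x 52 mm), a flat blade and a two-pronged jaw 50 mm wide, reaching 87 mm below the eye. Hangs on one of the three rack hooks; not to be touched. Origin: lower edge of the eye, on the axis.
- mallet: Round steel mallet standing on its head (84 mm in diameter, 85 mm high), wooden handle up to 235 mm. Bystander. Origin: centre of its underside.
- cup: Clear plastic cup, 72 mm in diameter, 85 mm high. Bystander. Origin: centre of its underside.
- grease_jar: Grey jar with a steel cap, 68 mm in diameter, 75 mm high. Bystander. Origin: centre of its underside.
- wrench: Steel wrench 170 mm long lying on the bench behind the rack. Bystander. Origin: its middle, underside; x along it.
- vee_block: Dark steel vee block 50 x 70 x 40 mm standing below the hanging tools. Bystander. Origin: centre of its underside.
Things that resemble listed ones, but are neither listed nor needed, are in the scene too. Of the things shaped like the lock_pin, the steel one is meant.

How it is judged:
By the outcome, as a careful person would: the job done as asked, in the order asked, and still so for the second after the job is handed in, with the robot touching nothing.
It also fails if it takes over 72 s, if anything falls off the work surface, if the arm or the gripper's body presses on something with over 40 N, if the wrist force passes 120 N, or if a joint passes its speed limit or range.

## Working session

There is one attempt and no reset: what is moved stays moved. The work goes in short steps, Python scripts to look and compute and a tool call to move; the robot and the scene stay as the last step left them, time stands still between calls to the robot, and variables do not carry over. Pictures are saved under pics/ and viewed, and the job is handed in when it is done.

Besides the shell and the picture viewer there is one more tool, called after "Emit:" in YAML: its name, and indented under it one key for each argument. servo_tool: Moves the arm, as the interface text tells. Its arguments: {"type":"object","properties":{"increments":{"type":"array","items":{"type":"array"}}},"required":["increments"]}

```bash
ls; mkdir -p pics; python3 - <<'E'
from rig import bot
import cv2,numpy as np
print(bot.read_state()); print(bot.hold_point_z)
for n in ["side","top","wrist"]:
    p,d=bot.capture(n); cv2.imwrite(f"pics/{n}0.png",p); np.save(f"pics/{n}0.npy",d)
    print(n,bot.camera_info(n))
E
```

```text
pics
{'time_s': 0.0, 'joint_positions': array([ 6.47144279e+01,  3.02793718e+01,  8.21563062e+01, -1.70552563e-03,
        6.76906117e+01, -1.02271193e+01]), 'qvel': array([-0.0635065 ,  0.03504905,  0.12635253,  0.01037952,  0.04741071,
       -0.0308106 ]), 'tau': array([-6.64363452e-04, -4.40042996e+01, -1.76592672e+01,  6.32340624e-02,
        5.82202524e-02, -1.55832513e-04]), 'position': array([0.16203371, 0.60286272, 0.22156775]), 'tcp_rot': array([[-9.65664054e-01,  2.59792406e-01, -9.16566609e-04],
       [ 2.59793767e-01,  9.65662042e-01, -2.00475033e-03],
       [ 3.64274672e-04, -2.17403362e-03, -9.99997570e-01]]), 'force': array([ 0.83968061, -0.38763186,  0.35701211]), 'moment': array([ 0.0078499, -0.0413482, -0.0099345]), 'opening': 0.9972676435239392}
-0.0187
side {'K': array([[481.44304109,   0.        , 327.27433233],
       [  0.        , 481.44304109, 194.61422948],
       [  0.        ,   0.        ,   1.        ]]), 'R': array([[-0.84845298, -0.52904018, -0.01562134],
       [-0.2960016 ,  0.49876923, -0.81462403],
       [ 0.43876029, -0.68654624, -0.57977898]]
[... 239 characters left out ...]
134, -0.99960359,  0.00337379],
       [-0.99657543, -0.0281291 , -0.0777571 ],
       [ 0.07782118, -0.00118882, -0.99696662]]), 't': array([-0.08890534,  0.62554934,  1.13885104])}
wrist {'K': array([[278.45537058,   0.        , 324.6910076 ],
       [  0.        , 278.45537058, 200.78596644],
       [  0.        ,   0.        ,   1.        ]]), 'mount': array([[-9.23220808e-04, -9.51952976e-01, -3.06242842e-01,
         8.34639339e-02],
       [ 9.99998903e-01, -5.24058650e-04, -1.38563436e-03,
         1.00301575e-03],
       [ 1.15856954e-03, -3.06243786e-01,  9.51952416e-01,
        -1.62467384e-01],
       [ 0.00000000e+00,  0.00000000e+00,  0.00000000e+00,
         1.00000000e+00]])}
```

View pics/side0.png

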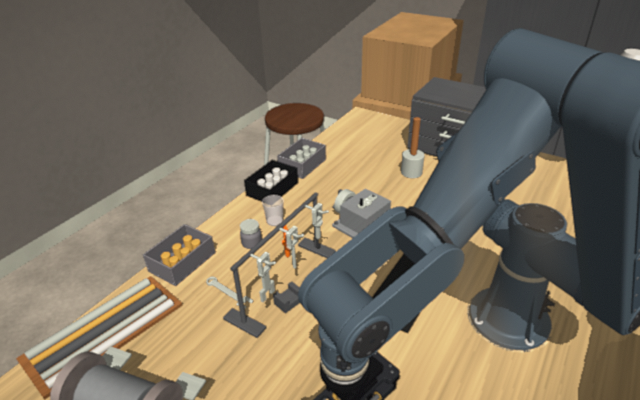

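View pics/top0.png

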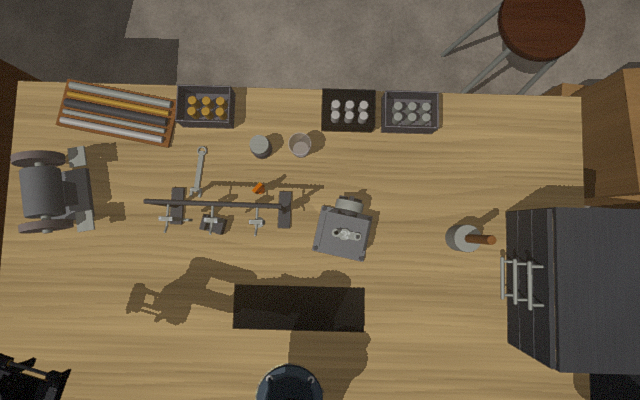

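View pics/wrist0.png

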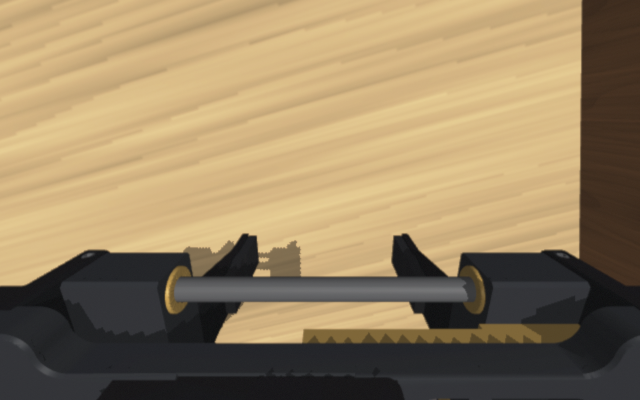

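```bash
cat > h.py <<'E'
from rig import bot
import numpy as np, cv2
def cam(n):
    c=bot.camera_info(n); K=np.array(c['K'])
    if n=='wrist':
        s=bot.read_state(); M=np.array(c['mount']); Rt=np.array(s['tcp_rot']); p=np.array(s['position'])
        Rcw=Rt@M[:3,:3]; o=p+Rt@M[:3,3]
        return K,Rcw.T,-Rcw.T@o
    return K,np.array(c['R']),np.array(c['t'])
def ray_z(C,uv,z):
    K,R,t=C; d=R.T@np.linalg.solve(K,np.array([uv[0],uv[1],1.])); o=-R.T@t
    return o+d*(z-o[2])/d[2]
def proj(C,X):
    K,R,t=C; x=K@(R@np.array(X)+t); return x[:2]/x[2]
def cloud(C,D):
    K,R,t=C; v,u=np.mgrid[:400,:640]
    P=np.stack([(u-K[0,2])/K[0,0]*D,(v-K[1,2])/K[1,1]*D,D],-1)
    return (P-t)@R
E
python3 - <<'E'
from h import *
s=cv2.imread('pics/side0.png'); t=cv2.imread('pics/top0.png')
cv2.imwrite('pics/c1.png',cv2.resize(s[150:350,190:400],None,fx=3.8,fy=3,interpolation=cv2.INTER_CUBIC))
cv2.imwrite('pics/c2.png',cv2.resize(t[130:270,130:390],None,fx=3,fy=3,interpolation=cv2.INTER_CUBIC))
for n in ['side','top']:
    for th in ['lock_pin','lock_pin_eye','drift','spanner','index_head','cover','rack','vee_block','cover_knob','hook_mid']:
        try: print(n,th,[(np.round(x['bbox']).astype(int).tolist(),round(x['p'],2)) for x in bot.find_in(n,th)][:4])
        except Exception as e: print(th,e)
E
```

```text
side lock_pin [([312, 203, 324, 237], 0.65)]
side lock_pin_eye [([283, 223, 289, 260], 0.52), ([312, 205, 322, 236], 0.5), ([238, 221, 262, 251], 0.41)]
side drift [([286, 228, 296, 267], 0.8)]
side spanner [([258, 253, 276, 302], 0.98), ([237, 220, 264, 251], 0.63)]
side index_head [([330, 190, 391, 238], 0.88)]
side cover [([357, 194, 377, 209], 0.7)]
side rack [([224, 194, 334, 339], 0.72)]
side vee_block [([272, 279, 302, 314], 0.96), ([224, 197, 334, 337], 0.74)]
side cover_knob [([357, 194, 373, 208], 0.51)]
side hook_mid [([225, 198, 335, 336], 0.82)]
top lock_pin [([143, 188, 293, 234], 0.64), ([254, 184, 264, 191], 0.6), ([204, 218, 223, 222], 0.32)]
top lock_pin_eye [([251, 216, 264, 230], 0.68), ([252, 182, 266, 191], 0.53)]
top drift [([205, 220, 224, 222], 0.6)]
top spanner [([163, 213, 186, 222], 0.52)]
top index_head [([311, 194, 376, 267], 0.67)]
top cover [([332, 231, 358, 239], 0.54), ([157, 215, 186, 220], 0.32)]
top rack [([143, 186, 291, 236], 0.67)]
top vee_block [([204, 218, 228, 233], 0.85), ([248, 214, 263, 229], 0.21)]
top cover_knob [([330, 227, 362, 244], 0.69), ([201, 218, 227, 236], 0.16)]
top hook_mid [([142, 188, 292, 235], 0.86)]
```

View pics/c1.png

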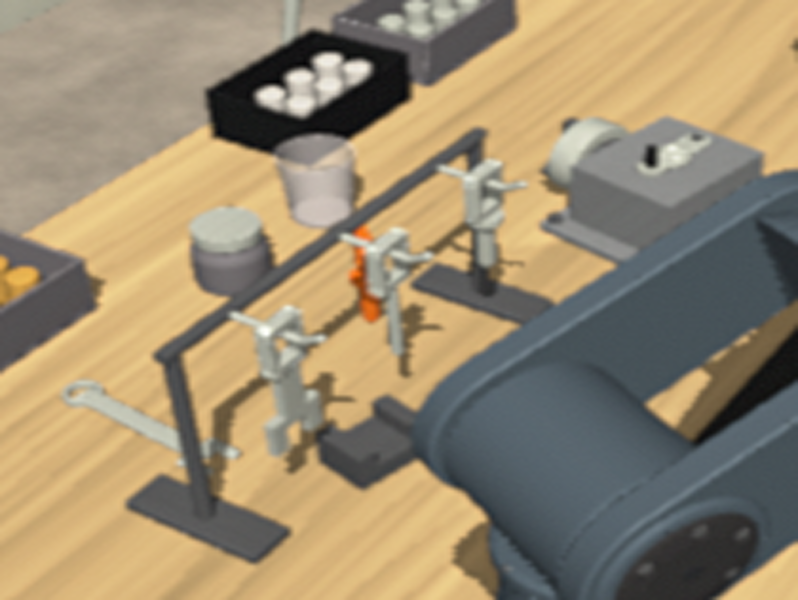

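View pics/c2.png

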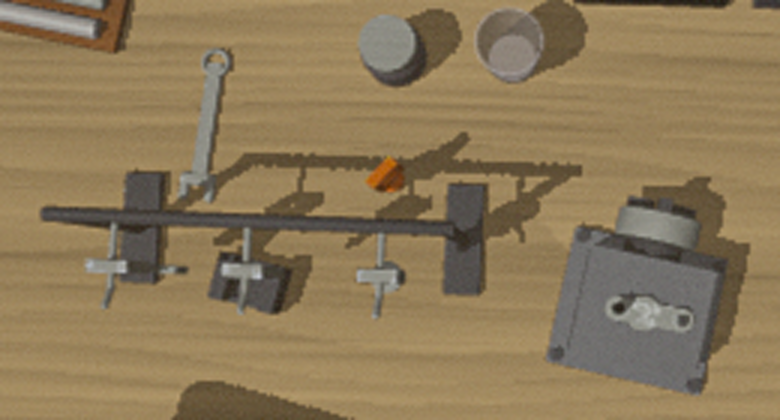

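```bash
python3 - <<'E'
from h import *
C=cam('top'); D=np.load('pics/top0.npy'); P=cloud(C,D)
print(np.percentile(D[D>0],[1,50,99]))
# head block top
m=(abs(P[...,2]-.09)<.006); m[:, :300]=0; m[:,390:]=0; m[:190]=0;m[270:]=0
m=cv2.morphologyEx(m.astype(np.uint8),cv2.MORPH_OPEN,np.ones((3,3)))
q=P[m>0]; print(len(q),q[:,2].mean())
r=cv2.minAreaRect((q[:,:2]*1000).astype(np.float32)); print('headrect',r, cv2.boxPoints(r))
# bar
m=(abs(P[...,2]-.213)<.012); m[:,300:]=0; m[:180]=0;m[240:]=0; m[:,:135]=0
v,u=np.nonzero(m)
pts=P[m]; 
print(len(pts)); 
import collections
im=cv2.imread('pics/top0.png'); o=np.zeros_like(im); o[m]=255
# knob & eyes z>0.1
print('knob', P[222:248,328:365,2].max())
for uv in [(336,232),(337,233),(345,234),(357,236)]: print(uv,P[uv[1],uv[0]])
# bar along columns
for c in range(145,292,15):
    col=[(r,round(P[r,c,2],3)) for r in range(192,216) if P[r,c,2]>.15]; print(c,col)
E
```

```text
[0.91534575 1.18158269 2.02746403]
1525 0.09030469455431481
headrect ((552.379638671875, -158.63735961914062), (129.8064422607422, 171.52108764648438), 79.01497650146484) [[ 455.82303 -206.00949]
 [ 624.2013  -238.69324]
 [ 648.9363  -111.26523]
 [ 480.55798  -78.58148]]
1090
knob 1.1843373320721038
(336, 232) [ 0.52609605 -0.12765526  0.12106121]
(337, 233) [ 0.52324129 -0.1307398   0.11955509]
(345, 234) [ 0.5205888  -0.15627362  0.094227  ]
(357, 236) [ 0.5157056  -0.19192576  0.09863176]
145 [(199, np.float64(0.218)), (200, np.float64(0.218)), (201, np.float64(0.215)), (202, np.float64(0.214)), (203, np.float64(0.213))]
160 [(199, np.float64(0.217)), (200, np.float64(0.215)), (201, np.float64(0.218)), (202, np.float64(0.216)), (203, np.float64(0.217))]
175 [(200, np.float64(0.214)), (201, np.float64(0.218)), (202, np.float64(0.217)), (203, np.float64(0.218)), (204, np.float64(0.214))]
190 [(200, np.float64(0.214)), (201, np.float64(0.214)), (202, np.float64(0.215)), (203, np.float64(0.216)), (204, np.float64(0.216)), (205, np.float64(0.208))]
205 [(201, np.float64(0.214)), (202, np.float64(0.216)), (203, np.float64(0.215)), (204, np.float64(0.216)), (205, np.float64(0.213))]
220 [(202, np.float64(0.217)), (203, np.float64(0.218)), (204, np.float64(0.218)), (205, np.float64(0.217)), (206, np.float64(0.213))]
235 [(202, np.float64(0.214)), (203, np.float64(0.214)), (204, np.float64(0.215)), (205, np.float64(0.216)), (206, np.float64(0.215))]
250 [(203, np.float64(0.216)), (204, np.float64(0.218)), (205, np.float64(0.217)), (206, np.float64(0.215)), (207, np.float64(0.214))]
265 [(203, np.float64(0.214)), (204, np.float64(0.22)), (205, np.float64(0.218)), (206, np.float64(0.216)), (207, np.float64(0.214))]
280 [(204, np.float64(0.215)), (205, np.float64(0.216)), (206, np.float64(0.216)), (207, np.float64(0.217)), (208, np.float64(0.215)), (209, np.float64(0.16))]
```

```bash
cat >> h.py <<'E'
def go(target, yaw=None):
    s=bot.read_state(); R=np.array(s['tcp_rot']); p=np.array(s['position'])
    d=R.T@(np.array(target)-p)*1000
    y=np.degrees(np.arctan2(R[1,1],R[0,1]))
    print('t',round(s['time_s'],2),'p',p.round(4),'tooly yaw',round(y,2),'tool-delta mm',d.round(1), 'q',np.array(s['joint_positions']).round(0))
    if yaw is not None:
        print('turn (tool z down => turn=-dyaw):',round(-(((yaw-y+90)%180)-90),2))
E
python3 - <<'E'
from h import *
C=cam('top'); D=np.load('pics/top0.npy'); P=cloud(C,D)
a=ray_z(C,(145,201.2),.213);b=ray_z(C,(280,206.3),.213); print(a,b)
dy=(a-b)/np.linalg.norm(a-b); print('rack y',dy,'yaw',np.degrees(np.arctan2(-dy[0],dy[1])),np.linalg.norm(a-b))
t=cv2.imread('pics/top0.png')
cv2.imwrite('pics/c3.png',cv2.resize(t[185:240,135:300],None,fx=4.8,fy=4.8,interpolation=cv2.INTER_CUBIC))
cv2.imwrite('pics/c4.png',cv2.resize(t[185:275,305:385],None,fx=6.5,fy=6.5,interpolation=cv2.INTER_CUBIC))
go([.40,.25,.33],90)
E
```

```text
[0.59520313 0.39287416 0.213     ] [0.59169136 0.02958581 0.213     ]
rack y [0.00966616 0.99995328 0.        ] yaw -0.5538388179480276 0.3633053211385149
t 1.15 p [0.1623 0.6035 0.2225] tooly yaw 74.94 tool-delta mm [-321.4 -279.7 -107.5] q [ 65.  30.  82.   0.  68. -10.]
turn (tool z down => turn=-dyaw): -15.06
```

View pics/c3.png

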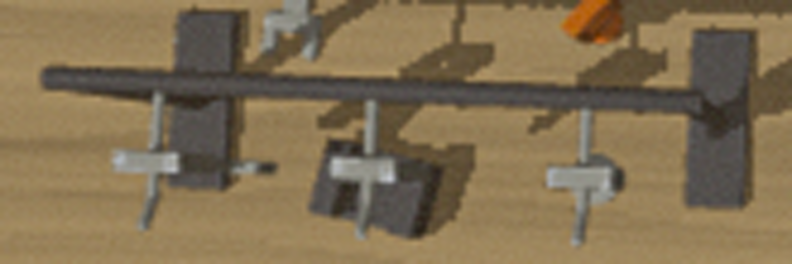

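View pics/c4.png

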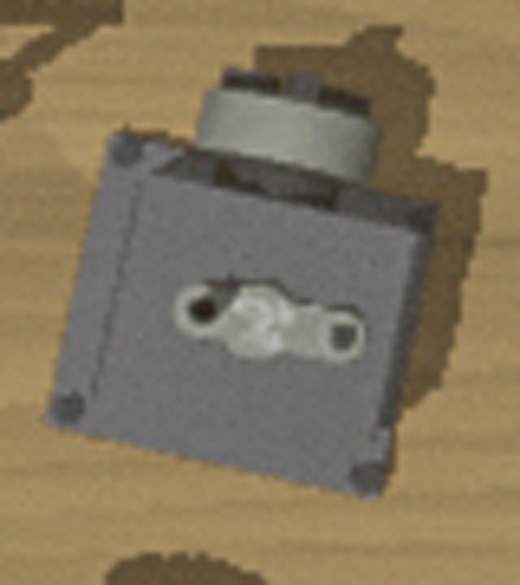

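Emit:
servo_tool:
  increments:
    - [0, [-20, -20, -40], 0]
    - [0, [-40, -35, -30], 0]
    - [0, [-40, -35, -20], 0]
    - [0, [-40, -35, -20], 0]
    - [0, [-40, -35, 0], 0]

```text
time_s: 1.78
position: [0.2962, 0.4016, 0.3346]
tcp_rot: [[-0.966, 0.259, 0.004], [0.259, 0.966, 0.003], [-0.003, 0.004, -1.0]]
force: [0.2, -0.4, 0.1]
opening: 0.999
```

Emit:
servo_tool:
  increments:
    - [0, [-40, -35, 0], 0]
    - [0, [-40, -35, 0], 0]
    - [0, [-40, -35, 0], 0]
    - [0, [-20, -25, 0], -5]
    - [0, [0, -20, 0], -5]

```text
time_s: 2.4
position: [0.3938, 0.2191, 0.3327]
tcp_rot: [[-0.996, 0.088, 0.001], [0.088, 0.996, -0.0], [-0.001, -0.0, -1.0]]
force: [-0.2, -0.2, 0.3]
opening: 0.997
```

```bash
python3 - <<'E'
from h import *
go([.48,-.15,.29],90)
E
```

```text
t 2.4 p [0.3938 0.2191 0.3327] tooly yaw 84.97 tool-delta mm [-118.2 -360.1   42.8] q [ 15.   9.  97.  -0.  74. -70.]
turn (tool z down => turn=-dyaw): -5.03
```

Emit:
servo_tool:
  increments:
    - [0, [-15, -45, 0], -5]
    - [0, [-15, -45, 0], 0]
    - [0, [-15, -40, 0], 0]
    - [0, [0, 0, 0], 0]

```text
time_s: 2.9
position: [0.4345, 0.0873, 0.3327]
tcp_rot: [[-1.0, 0.006, 0.001], [0.006, 1.0, -0.001], [-0.001, -0.001, -1.0]]
force: [-0.3, 0.3, 0.4]
opening: 1.004
```

```bash
python3 - <<'E'
from h import *
C=cam('wrist'); p,d=bot.capture('wrist'); cv2.imwrite('pics/w1.png',p); np.save('pics/w1.npy',d); np.savez('pics/w1c.npz',K=C[0],R=C[1],t=C[2])
for th in ['lock_pin','lock_pin_eye','hook_mid','rack']:
    print(th,[(np.round(x['bbox'],1).tolist(),round(x['p'],2)) for x in bot.find_in('wrist',th)][:4])
go([.48,-.15,.29],90)
E
```

```text
lock_pin [([314.9, 245.8, 342.4, 277.7], 0.97), ([327.1, 302.3, 346.7, 310.6], 0.64)]
lock_pin_eye [([459.6, 238.0, 503.1, 252.9], 0.66), ([315.1, 244.7, 345.0, 278.6], 0.65), ([332.2, 304.0, 349.7, 311.9], 0.41)]
hook_mid [([276.1, 212.6, 497.5, 325.3], 0.62)]
rack [([273.6, 214.8, 499.0, 323.9], 0.92)]
t 3.15 p [0.4328 0.0905 0.3325] tooly yaw 90.04 tool-delta mm [ -47.  -240.5   42.4] q [ -3.   8.  98.   0.  74. -93.]
turn (tool z down => turn=-dyaw): 0.04
```

View pics/w1.png

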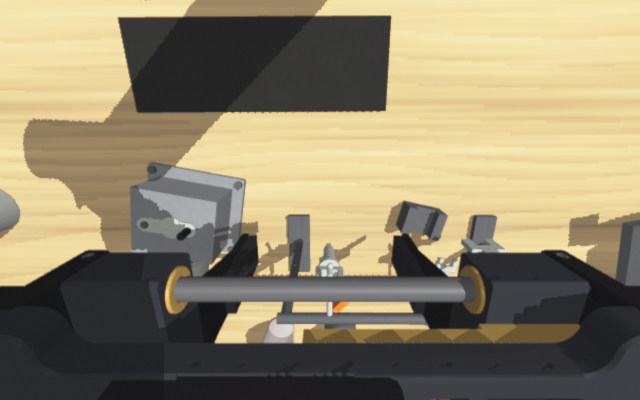

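Emit:
servo_tool:
  increments:
    - [0, [-15, -48, 10], 0]
    - [0, [-15, -48, 10], 0]
    - [0, [-15, -48, 10], 0]
    - [0, [-15, -48, 10], 0]
    - [0, [-15, -48, 0], 0]

```text
time_s: 3.78
position: [0.5082, -0.1505, 0.2917]
tcp_rot: [[-1.0, -0.001, -0.002], [-0.001, 1.0, 0.001], [0.002, 0.001, -1.0]]
force: [-0.2, 0.3, -0.1]
opening: 1.001
```

Emit:
servo_tool:
  increments:
    - [0.4, [-25, 0, 0], 0]
    - [0.72, [-25, 0, 0], 0]
    - [0.72, [0, 0, 0], 0]

```text
time_s: 4.15
position: [0.5595, -0.1496, 0.2922]
tcp_rot: [[-1.0, -0.001, 0.0], [-0.001, 1.0, 0.0], [-0.0, 0.0, -1.0]]
force: [-1.2, -0.5, 0.4]
opening: 0.744
```

```bash
python3 - <<'E'
from h import *
C=cam('wrist'); p,d=bot.capture('wrist'); cv2.imwrite('pics/w2.png',p); np.save('pics/w2.npy',d); np.savez('pics/w2c.npz',K=C[0],R=C[1],t=C[2])
print(bot.read_state()['qvel'].round(2))
for th in ['cover','cover_knob','cover_disc','index_head']:
    print(th,[(np.round(x['bbox'],1).tolist(),round(x['p'],2)) for x in bot.find_in('wrist',th)][:4])
go([.48,-.15,.29],90)
p,d=bot.capture('side'); cv2.imwrite('pics/side1.png',p); np.save('pics/side1.npy',d)
E
```

```text
[-0.47 -1.17  1.8  -0.22  0.17 -0.19]
cover [([284.3, 136.4, 351.3, 162.7], 0.7)]
cover_knob [([280.5, 135.4, 351.2, 163.2], 0.9)]
cover_disc [([283.7, 132.0, 354.1, 162.4], 0.86)]
index_head [([261.2, 80.7, 387.2, 232.7], 0.91), ([284.0, 134.7, 350.7, 162.2], 0.66)]
t 4.4 p [ 0.5573 -0.1499  0.2926] tooly yaw 89.98 tool-delta mm [77.3 -0.1  2.7] q [ -26.   22.   84.   -0.   74. -116.]
turn (tool z down => turn=-dyaw): -0.02
```

View pics/w2.png

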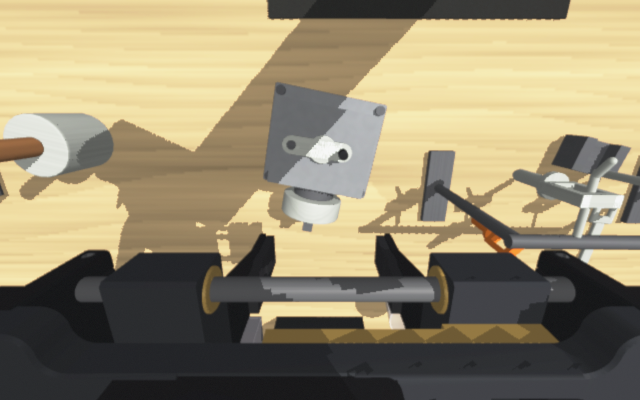

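View pics/side1.png

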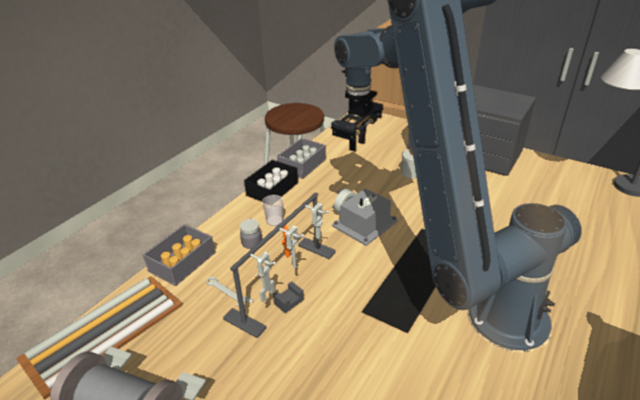

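```bash
python3 - <<'E'
from h import *
z=np.load('pics/w2c.npz'); C=(z['K'],z['R'],z['t']); D=np.load('pics/w2.npy'); P=cloud(C,D)
im=cv2.imread('pics/w2.png')
reg=np.zeros(D.shape,bool); reg[75:235,255:395]=1
m=reg&(abs(P[...,2]-.0905)<.006)
n,l,st,ce=cv2.connectedComponentsWithStats(cv2.morphologyEx(m.astype(np.uint8),cv2.MORPH_OPEN,np.ones((5,5))))
k=1+st[1:,4].argmax(); q=P[l==k]; print(len(q),np.median(q[:,2]))
r=cv2.minAreaRect((q[:,:2]*1000).astype(np.float32)); print('blockrect',r)
print(st[k])
kn=reg&(P[...,2]>.113)&(P[...,2]<.13); v,u=np.nonzero(kn); print('knob',len(u),u.mean(),v.mean(),np.median(P[kn],0))
print('knob ray',ray_z(C,(u.mean(),v.mean()),.12))
print('hinge',ray_z(C,(291,145),.099))
co=reg&(P[...,2]>.0935)&(P[...,2]<.1125); 
r2=cv2.minAreaRect((P[co][:,:2]*1000).astype(np.float32)); print('cover',co.sum(),r2)
x=cv2.resize(im[75:240,255:395],None,fx=3.6,fy=3.6,interpolation=cv2.INTER_CUBIC); cv2.imwrite('pics/c5.png',x)
E
```

```text
7204 0.09021925243692222
blockrect ((523.9540405273438, -153.4694061279297), (130.40895080566406, 110.23141479492188), 78.86419677734375)
[ 267   96  113  102 7204]
knob 78 342.79487179487177 154.5897435897436 [ 0.52606676 -0.12751824  0.12009031]
knob ray [ 0.52571274 -0.12772562  0.12      ]
hinge [ 0.51680738 -0.19191933  0.099     ]
cover 1472 ((555.1978759765625, -177.2340087890625), (85.84835815429688, 119.99813079833984), 63.12123489379883)
```

View pics/c5.png

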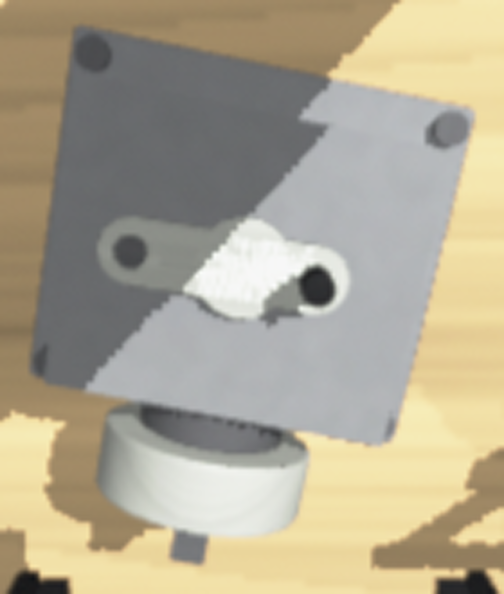

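Emit:
servo_tool:
  increments:
    - [0.68, [0, 0, 10], 9.8]
    - [0.68, [0, 0, 10], 9.8]
    - [0.68, [0, 0, 10], 9.8]
    - [0.68, [0, 0, 10], 9.8]
    - [0.68, [0, 0, 10], 9.8]

```text
time_s: 5.08
position: [0.5577, -0.1506, 0.2426]
tcp_rot: [[-0.651, 0.759, 0.0], [0.759, 0.651, -0.0], [-0.0, 0.0, -1.0]]
force: [-0.6, 0.5, 0.2]
opening: 0.32
```

Emit:
servo_tool:
  increments:
    - [0.68, [0, 0, 10], 9.8]
    - [0.68, [0, 0, 10], 9.8]
    - [0.68, [0, 0, 10], 9.8]
    - [0.68, [0, 0, 10], 9.8]
    - [0.68, [0, 0, 10], 9.8]

```text
time_s: 5.7
position: [0.5578, -0.1506, 0.1926]
tcp_rot: [[0.146, 0.989, 0.0], [0.989, -0.146, -0.0], [-0.0, 0.0, -1.0]]
force: [-0.2, -0.1, 0.5]
opening: 0.32
```

```bash
python3 - <<'E'
from h import *
go([.5257,-.1277,.16],-8.3); print(bot.read_state()['opening'])
E
```

```text
t 5.7 p [ 0.5578 -0.1506  0.1926] tooly yaw -8.39 tool-delta mm [ 18.  -35.1  32.6] q [-26.  29.  91.  -0.  61. -18.]
turn (tool z down => turn=-dyaw): -0.09
0.3203673174755385
```

Emit:
servo_tool:
  increments:
    - [0.68, [9, -18, 16], 0]
    - [0.68, [9, -17, 16], 0]
    - [0.68, [0, 0, 0], 0]

```text
time_s: 6.08
position: [0.5237, -0.1267, 0.1598]
tcp_rot: [[0.14, 0.99, -0.004], [0.99, -0.14, 0.002], [0.001, -0.004, -1.0]]
force: [0.7, -0.5, 0.3]
opening: 0.321
```

```bash
python3 - <<'E'
from h import *
p,d=bot.capture('wrist'); cv2.imwrite('pics/w3.png',p)
go([.5257,-.1277,.104],-8.3); C=cam('wrist'); print(proj(C,[.5257,-.1277,.12]),proj(C,[.5257,-.1277,.096]))
E
```

```text
t 6.12 p [ 0.5258 -0.1278  0.1608] tooly yaw -8.05 tool-delta mm [ 0.1 -0.1 56.8] q [-25.  29.  98.  -0.  54. -17.]
turn (tool z down => turn=-dyaw): 0.25
[323.00947894 224.68993839] [323.16529448 213.97482064]
```

View pics/w3.png

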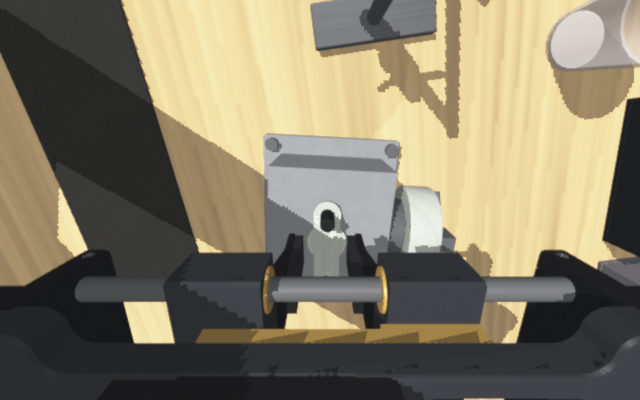

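Emit:
servo_tool:
  increments:
    - [0.68, [0, 0, 19], 0]
    - [0.68, [0, 0, 19], 0]
    - [0.68, [0, 0, 17], 0]
    - [0.68, [0, 0, 0], 0]

```text
time_s: 6.62
position: [0.5268, -0.1286, 0.1054]
tcp_rot: [[0.14, 0.99, 0.0], [0.99, -0.14, -0.0], [-0.0, 0.0, -1.0]]
force: [0.6, 0.8, 0.8]
opening: 0.32
```

```bash
python3 - <<'E'
from h import *
go([.5257,-.1277,.106],-8.3); print(bot.read_state()['force'])
E
```

```text
t 6.62 p [ 0.5268 -0.1286  0.1054] tooly yaw -8.08 tool-delta mm [ 0.7 -1.2 -0.6] q [-26.  34. 100.  -0.  46. -17.]
turn (tool z down => turn=-dyaw): 0.22
[0.61009359 0.79644229 0.75625704]
```

Emit:
servo_tool:
  increments:
    - [0.68, [-0.8, -10.3, 0], -9]
    - [0.68, [-0.8, -10.3, 0], -9]
    - [0.68, [-0.8, -10.3, 0], -9]
    - [0.68, [-0.8, -10.3, 0], -9]
    - [0.68, [-0.8, -10.3, 0], -9]

```text
time_s: 7.25
position: [0.4786, -0.1413, 0.107]
tcp_rot: [[-0.605, 0.796, 0.003], [0.796, 0.605, -0.001], [-0.003, 0.002, -1.0]]
force: [0.7, 0.1, 1.2]
opening: 0.319
```

```bash
python3 - <<'E'
from h import *
h=np.array([.5162,-.1927]); a=np.radians(81.7+45)
go([*(h+.066*np.array([np.cos(a),np.sin(a)])),.106],36.7); print(bot.read_state()['force'])
E
```

```text
t 7.25 p [ 0.4786 -0.1413  0.107 ] tooly yaw 37.23 tool-delta mm [ 2.3 -0.5  1. ] q [-29.  31. 106.   0.  42. -67.]
turn (tool z down => turn=-dyaw): 0.53
[0.66997208 0.09888925 1.20642637]
```

Tracking well; continue the arc.

Emit:
servo_tool:
  increments:
    - [0.68, [-0.8, -10.3, 0], -9]
    - [0.68, [-0.8, -10.3, 0], -9]
    - [0.68, [-0.8, -10.3, 0], -9]
    - [0.68, [-0.5, -8, 0], -7]
    - [0.68, [-0.3, -6, 0], -5]

```text
time_s: 7.88
position: [0.454, -0.1785, 0.1069]
tcp_rot: [[-0.971, 0.24, 0.002], [0.24, 0.971, -0.002], [-0.003, -0.001, -1.0]]
force: [0.7, 0.6, 0.5]
opening: 0.32
```

Emit:
servo_tool:
  increments:
    - [0.68, [0, 0, 0], 0]
    - [0.68, [0, 4, 0], 0]
    - [0.68, [0, 0, -30], 0]
    - [0.4, [0, 0, -50], 0]
    - [0, [0, 0, -50], 0]

```text
time_s: 8.5
position: [0.4539, -0.1728, 0.237]
tcp_rot: [[-0.97, 0.243, -0.0], [0.243, 0.97, 0.0], [0.0, 0.0, -1.0]]
force: [-0.2, -0.1, -1.6]
opening: 0.466
```

```bash
python3 - <<'E'
from h import *
p,d=bot.capture('wrist'); cv2.imwrite('pics/w4.png',p); print(bot.read_state()['force'])
p,d=bot.capture('top'); cv2.imwrite('pics/top1.png',p)
go([.5,.09,.3],90)
E
```

```text
[ 1.16173461 -1.04333474  3.21884306]
t 8.6 p [ 0.4574 -0.175   0.241 ] tooly yaw 75.94 tool-delta mm [ 22.3 267.1 -60.4] q [ -34.   18.  100.    0.   61. -110.]
turn (tool z down => turn=-dyaw): -14.06
```

View pics/w4.png

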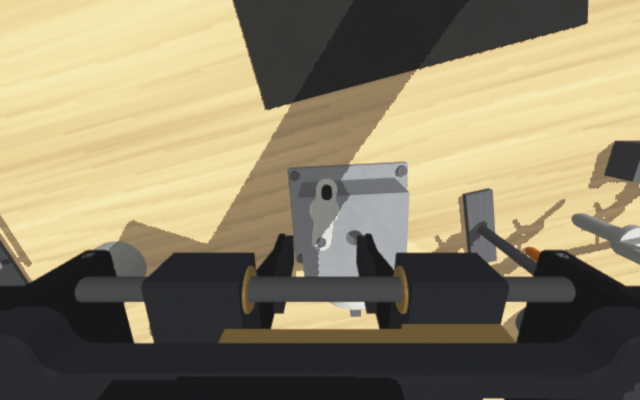

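```bash
python3 - <<'E'
from h import *
C=cam('top')
print('pin top est',ray_z(C,(255.8,221.9),.2235))
print('port from w4',ray_z(cam('wrist'),(354,237),.09))
go([.58,.09,.36],89.4)
E
```

```text
pin top est [0.54790011 0.09112903 0.2235    ]
port from w4 [ 0.5306196  -0.15613037  0.09      ]
t 8.6 p [ 0.4574 -0.175   0.241 ] tooly yaw 75.94 tool-delta mm [ -56.1  286.3 -119.5] q [ -34.   18.  100.    0.   61. -110.]
turn (tool z down => turn=-dyaw): -13.46
```

Emit:
servo_tool:
  increments:
    - [0, [0, 0, -45], 0]
    - [0, [0, 20, -45], -4]
    - [0, [-15, 45, -30], -5]
    - [0, [-15, 50, 0], -4.5]
    - [0, [-15, 50, 0], 0]

```text
time_s: 9.22
position: [0.5167, -0.0122, 0.3556]
tcp_rot: [[-1.0, 0.01, 0.001], [0.01, 1.0, -0.0], [-0.001, -0.0, -1.0]]
force: [-0.9, -0.5, -0.5]
opening: 0.987
```

```bash
python3 - <<'E'
from h import *
go([.58,.09,.36],89.4)
E
```

```text
t 9.22 p [ 0.5167 -0.0122  0.3556] tooly yaw 89.41 tool-delta mm [-62.2 102.9  -4.4] q [ -14.   14.   87.    0.   79. -103.]
turn (tool z down => turn=-dyaw): 0.01
```

Emit:
servo_tool:
  increments:
    - [0, [-20, 35, 0], 0]
    - [0, [-20, 35, 0], 0]
    - [0, [-20, 30, 0], 0]
    - [0, [0, 0, 0], 0]
    - [0, [0, 0, 0], 0]

```text
time_s: 9.85
position: [0.5764, 0.0855, 0.3548]
tcp_rot: [[-1.0, 0.009, -0.002], [0.009, 1.0, -0.0], [0.002, -0.0, -1.0]]
force: [-0.4, -0.3, -0.1]
opening: 1.001
```

```bash
python3 - <<'E'
from h import *
C=cam('wrist'); p,d=bot.capture('wrist'); cv2.imwrite('pics/w5.png',p); np.save('pics/w5.npy',d); np.savez('pics/w5c.npz',K=C[0],R=C[1],t=C[2])
print(bot.read_state()['qvel'].round(2))
for th in ['lock_pin','lock_pin_eye']:
    print(th,[(np.round(x['bbox'],1).tolist(),round(x['p'],2)) for x in bot.find_in('wrist',th)][:4])
cv2.imwrite('pics/c6.png',cv2.resize(p[100:240,200:440],None,fx=3.3,fy=3.3,interpolation=cv2.INTER_CUBIC))
E
```

```text
[-0.79 -0.54 -0.11  0.12  0.14 -0.01]
lock_pin [([326.9, 208.7, 352.1, 230.7], 0.84), ([315.1, 147.6, 343.3, 172.7], 0.72)]
lock_pin_eye [([331.7, 199.2, 354.1, 231.2], 0.66), ([314.9, 150.5, 348.4, 174.6], 0.57)]
```

View pics/w5.png

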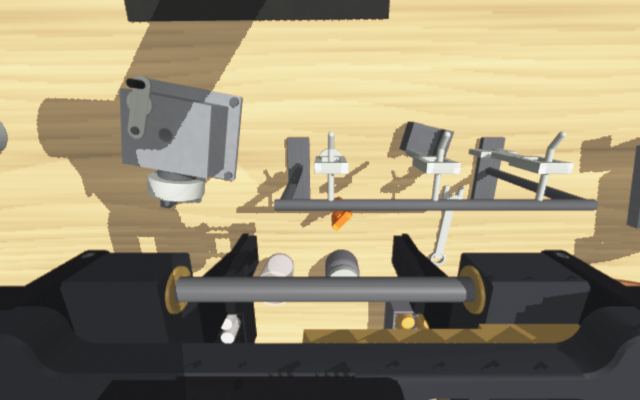

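View pics/c6.png

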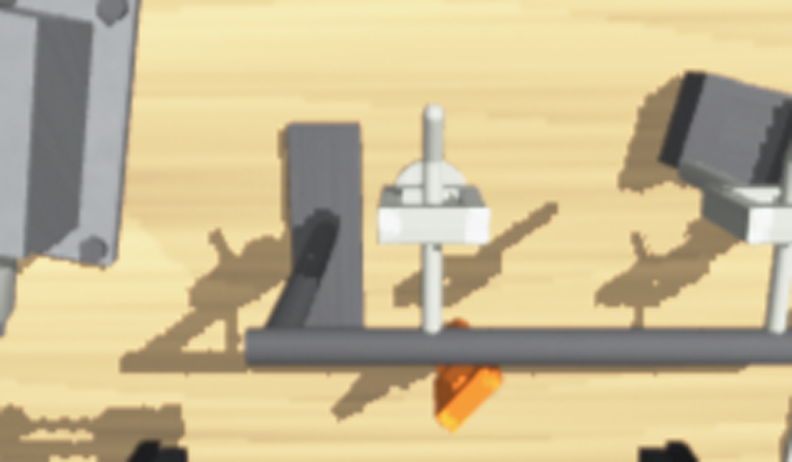

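```bash
python3 - <<'E'
from h import *
z=np.load('pics/w5c.npz'); C=(z['K'],z['R'],z['t']); D=np.load('pics/w5.npy'); P=cloud(C,D)
m=np.zeros(D.shape,bool); m[155:178,308:355]=1; m&=(P[...,2]>.2205)
q=P[m]; v,u=np.nonzero(m); print(len(q),u.min(),u.max(),v.min(),v.max(),np.median(q[:,2])); print(cv2.minAreaRect((q[:,:2]*1000).astype(np.float32)))
print('ray',ray_z(C,(331.5,167.9),.2235))
print('ends',ray_z(C,(314.5,167.9),.2235),ray_z(C,(348.5,167.9),.2235))
# bar
a=[ray_z(C,(c,204.7),.217) for c in (290,580)]; print(a)
# bar rows
for c in (300,400,500,580):
    rr=[r for r in range(190,220) if P[r,c,2]>.2]; print(c,rr[0],rr[-1])
# head block & port & knob again
m=np.zeros(D.shape,bool); m[70:210,110:250]=1
b=m&(abs(P[...,2]-.0905)<.005); n,l,st,ce=cv2.connectedComponentsWithStats(cv2.morphologyEx(b.astype(np.uint8),cv2.MORPH_OPEN,np.ones((5,5)))); k=1+st[1:,4].argmax(); print(cv2.minAreaRect((P[l==k][:,:2]*1000).astype(np.float32)))
kn=m&(P[...,2]>.115)&(P[...,2]<.125); print('knob',np.median(P[kn],0)); print('port',ray_z(C,(165,135),.09))
go([.5479,.0911,.30],89.4)
E
```

```text
401 314 347 162 174 0.22352812367313543
((524.99267578125, 92.4242935180664), (35.44532775878906, 62.931129455566406), 89.52559661865234)
ray [0.55052803 0.0932185  0.2235    ]
ends [0.55034518 0.07506761 0.2235    ] [0.55071085 0.11136559 0.2235    ]
[array([0.59367326, 0.04601286, 0.217     ]), array([0.59691313, 0.37543537, 0.217     ])]
300 199 209
400 199 209
500 199 210
580 197 210
((523.5547485351562, -153.6751708984375), (131.8597869873047, 110.33609008789062), 78.69422149658203)
knob [ 0.45424726 -0.1687086   0.12009491]
port [ 0.52401257 -0.15350005  0.09      ]
t 10.0 p [0.5766 0.0847 0.3555] tooly yaw 89.37 tool-delta mm [28.7  6.1 55.5] q [ -3.  20.  78.  -0.  82. -92.]
turn (tool z down => turn=-dyaw): -0.03
```

Emit:
servo_tool:
  increments:
    - [0, [14, 4, 20], 0]
    - [0, [13, 4, 30], 0]
    - [0, [0, 0, 30], 0]
    - [0, [0, 0, 0], 0]
    - [0, [0, 0, 0], 0]

```text
time_s: 10.62
position: [0.5511, 0.0932, 0.2768]
tcp_rot: [[-1.0, 0.011, 0.002], [0.011, 1.0, -0.0], [-0.002, -0.0, -1.0]]
force: [-0.5, 0.6, 0.6]
opening: 0.999
```

```bash
python3 - <<'E'
from h import *
p,d=bot.capture('wrist'); cv2.imwrite('pics/w6.png',p)
go([.5495,.0925,.185],89.4)
E
```

```text
t 10.68 p [0.5514 0.0932 0.2771] tooly yaw 89.4 tool-delta mm [ 2.2 -0.7 92.1] q [ -2.  22.  88.  -0.  70. -91.]
turn (tool z down => turn=-dyaw): -0.0
```

View pics/w6.png

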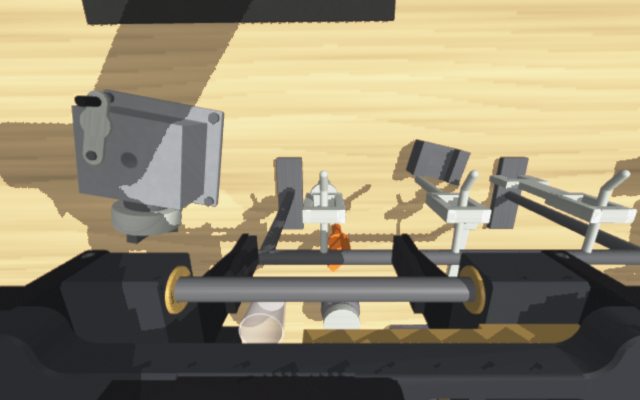

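Emit:
servo_tool:
  increments:
    - [0, [2, 0, 25], 0]
    - [0, [0, -1, 25], 0]
    - [0, [0, 0, 25], 0]
    - [0, [0, 0, 17], 0]
    - [0, [0, 0, 0], 0]

```text
time_s: 11.3
position: [0.5484, 0.0926, 0.1836]
tcp_rot: [[-1.0, 0.01, -0.001], [0.01, 1.0, 0.0], [0.001, -0.0, -1.0]]
force: [-0.1, -0.2, -0.1]
opening: 0.998
```

```bash
python3 - <<'E'
from h import *
p,d=bot.capture('wrist'); cv2.imwrite('pics/w7.png',p)
p,d=bot.capture('side'); cv2.imwrite('pics/side2.png',cv2.resize(p[150:300,230:400],None,fx=4,fy=4))
go([.5495,.0925,.185],89.4);print(bot.read_state()['force'])
E
```

```text
t 11.4 p [0.5494 0.0926 0.1848] tooly yaw 89.44 tool-delta mm [-0.1 -0.1 -0.2] q [ -2.  28.  94.   0.  58. -91.]
turn (tool z down => turn=-dyaw): 0.04
[-0.13050338 -0.01971685  0.28052743]
```

View pics/w7.png

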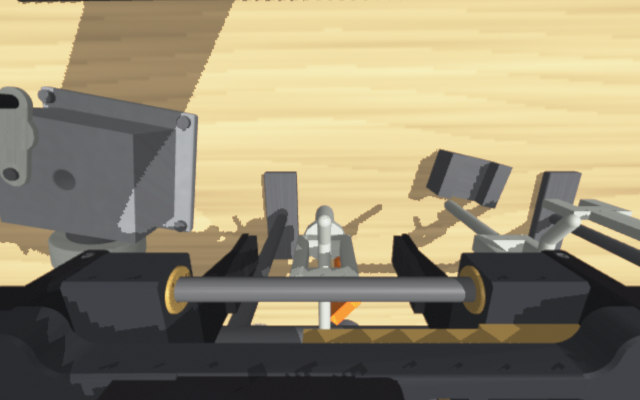

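View pics/side2.png

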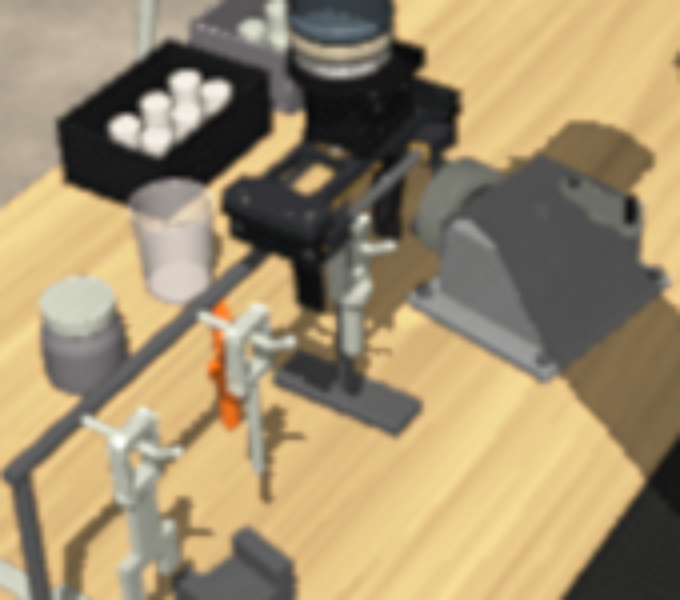

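Emit:
servo_tool:
  increments:
    - [0.5, [0, 0, 0], 0]
    - [0.6, [0, 0, 0], 0]
    - [0.8, [0, 0, 0], 0]
    - [0.8, [0, 0, 0], 0]
    - [0.8, [0, 0, 0], 0]

```text
time_s: 12.02
position: [0.5482, 0.0927, 0.1835]
tcp_rot: [[-1.0, 0.01, -0.0], [0.01, 1.0, 0.0], [0.0, 0.0, -1.0]]
force: [0.2, 0.5, 0.2]
opening: 0.519
```

Emit:
servo_tool:
  increments:
    - [0.8, [0, 0, 0], 0]
    - [0.8, [0, 0, 0], 0]

```text
time_s: 12.28
position: [0.5482, 0.0927, 0.1835]
tcp_rot: [[-1.0, 0.01, -0.0], [0.01, 1.0, -0.0], [0.0, -0.0, -1.0]]
force: [0.2, 0.5, 0.3]
opening: 0.405
```

Emit:
servo_tool:
  increments:
    - [0.8, [0, 0, 0], 0]
    - [0.8, [0, 0, 0], 0]
    - [0.8, [0, 0, -6], 0]
    - [0.8, [0, 0, -6], 0]
    - [0.8, [0, 0, -5], 0]

```text
time_s: 12.9
position: [0.5483, 0.0927, 0.2011]
tcp_rot: [[-1.0, 0.01, 0.0], [0.01, 1.0, -0.0], [-0.0, 0.0, -1.0]]
force: [-0.4, 0.5, -2.1]
opening: 0.408
```

```bash
python3 - <<'E'
from h import *
p,d=bot.capture('wrist'); cv2.imwrite('pics/w8.png',cv2.resize(p[180:360,230:420],None,fx=4,fy=3.3))
p,d=bot.capture('side'); cv2.imwrite('pics/side3.png',cv2.resize(p[170:260,270:370],None,fx=6,fy=6,interpolation=cv2.INTER_CUBIC))
go([.5495,.0925,.202],89.4);s=bot.read_state();print(s['force'],s['opening'])
E
```

```text
t 13.0 p [0.5487 0.0927 0.2014] tooly yaw 89.44 tool-delta mm [-0.8 -0.2 -0.6] q [ -2.  26.  93.   0.  60. -91.]
turn (tool z down => turn=-dyaw): 0.04
[ 0.32889087 -0.28522484 -0.91135249] 0.4135685283008282
```

View pics/w8.png

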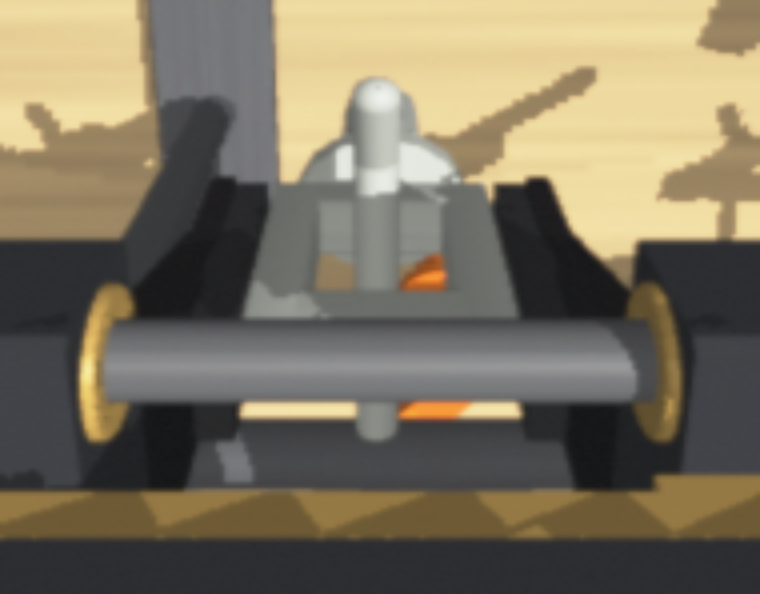

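View pics/side3.png

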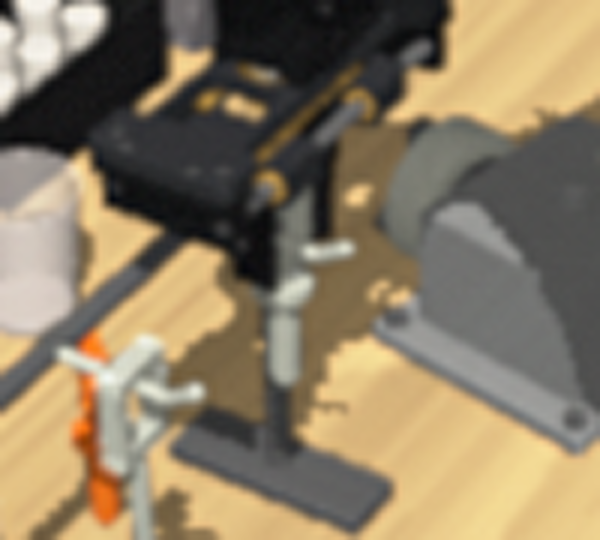

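Emit:
servo_tool:
  increments:
    - [0.8, [8, 0, 0], 0]
    - [0.8, [14, 0, 0], 0]
    - [0.8, [16, 0, 0], 0]
    - [0.8, [16, 0, 0], 0]
    - [0.8, [16, 0, 0], 0]

```text
time_s: 13.62
position: [0.4767, 0.0935, 0.2005]
tcp_rot: [[-1.0, 0.01, -0.0], [0.01, 1.0, 0.0], [0.0, 0.0, -1.0]]
force: [-0.8, -0.4, -1.7]
opening: 0.411
```

```bash
python3 - <<'E'
from h import *
p,d=bot.capture('side'); cv2.imwrite('pics/side4.png',cv2.resize(p[150:280,250:400],None,fx=5,fy=4.5,interpolation=cv2.INTER_CUBIC))
go([.524,-.1535,.24],89.4);s=bot.read_state();print(s['force'],s['opening'])
E
```

```text
t 13.68 p [0.4737 0.0937 0.2002] tooly yaw 89.46 tool-delta mm [ -52.4 -246.7  -40.1] q [ -2.  21. 103.  -0.  56. -92.]
turn (tool z down => turn=-dyaw): 0.06
[-3.6491923   0.70424366 -1.91968443] 0.4127731654400236
```

View pics/side4.png

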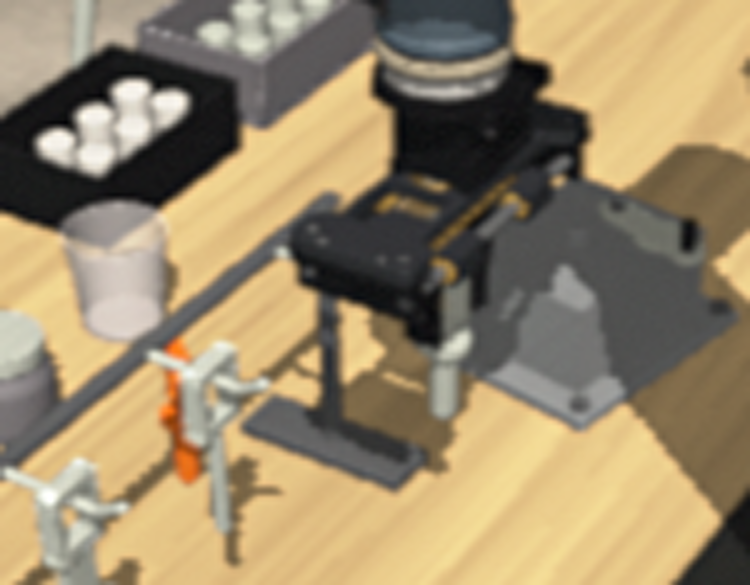

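Emit:
servo_tool:
  increments:
    - [0.8, [5, 0, -25], 0]
    - [0.8, [0, -15, -20], 0]
    - [0.8, [0, -40, 0], 0]
    - [0.8, [-10, -45, 0], 0]
    - [0.8, [-15, -45, 0], 0]

```text
time_s: 14.3
position: [0.4965, -0.0528, 0.2458]
tcp_rot: [[-1.0, 0.009, 0.0], [0.009, 1.0, 0.0], [-0.0, 0.0, -1.0]]
force: [0.4, 0.6, -1.9]
opening: 0.411
```

Emit:
servo_tool:
  increments:
    - [0.8, [-15, -45, 0], 0]
    - [0.8, [-12, -35, 0], 0]
    - [0.8, [-5, -22, 0], 0]
    - [0.8, [0, 0, 0], 0]
    - [0.8, [0, 0, 0], 0]

```text
time_s: 14.92
position: [0.5269, -0.1527, 0.2453]
tcp_rot: [[-1.0, 0.009, -0.001], [0.009, 1.0, 0.001], [0.001, 0.001, -1.0]]
force: [-0.5, 0.7, -1.2]
opening: 0.41
```

```bash
python3 - <<'E'
from h import *
C=cam('wrist'); p,d=bot.capture('wrist'); cv2.imwrite('pics/w9.png',p); np.save('pics/w9.npy',d); np.savez('pics/w9c.npz',K=C[0],R=C[1],t=C[2])
p,d=bot.capture('side'); cv2.imwrite('pics/side5.png',p); np.save('pics/side5.npy',d);cv2.imwrite('pics/side5c.png',cv2.resize(p[150:280,300:420],None,fx=5,fy=4.5,interpolation=cv2.INTER_CUBIC))
go([.524,-.1535,.24],89.4);s=bot.read_state();print(s['force'],s['opening'])
E
```

```text
t 15.03 p [ 0.5272 -0.1525  0.2455] tooly yaw 89.52 tool-delta mm [ 3.2 -1.   5.5] q [ -28.   23.   92.    0.   66. -117.]
turn (tool z down => turn=-dyaw): 0.12
[-0.05207263  0.38134448 -2.01896073] 0.4111491821767747
```

View pics/w9.png

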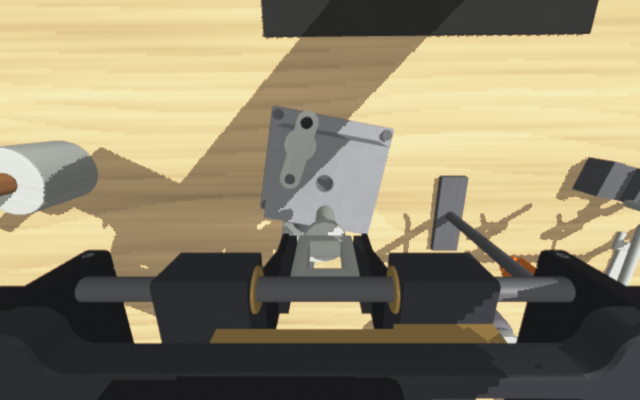

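View pics/side5c.png

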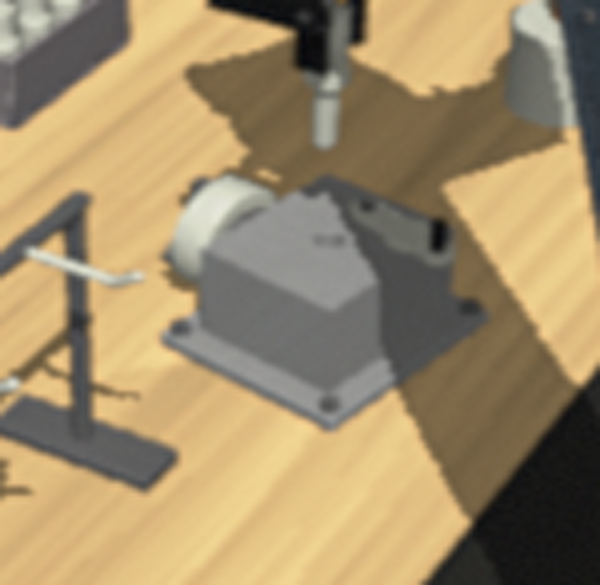

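```bash
python3 - <<'E'
from h import *
z=np.load('pics/w9c.npz'); C=(z['K'],z['R'],z['t']); D=np.load('pics/w9.npy'); P=cloud(C,D)
p=cv2.imread('pics/w9.png'); cv2.imwrite('pics/c7.png',cv2.resize(p[165:265,275:375],None,fx=6,fy=6,interpolation=cv2.INTER_CUBIC))
m=np.zeros(D.shape,bool); m[90:245,255:400]=1
b=m&(abs(P[...,2]-.0905)<.004); n,l,st,ce=cv2.connectedComponentsWithStats(cv2.morphologyEx(b.astype(np.uint8),cv2.MORPH_OPEN,np.ones((3,3)))); k=1+st[1:,4].argmax(); print(cv2.minAreaRect((P[l==k][:,:2]*1000).astype(np.float32)))
# port hole: depth below .085 within
h=np.zeros(D.shape,bool); h[172:196,312:338]=1; h&=(P[...,2]<.084); v,u=np.nonzero(h); print('hole',len(u),u.min(),u.max(),v.min(),v.max()); 
print(ray_z(C,((u.min()+u.max())/2,(v.min()+v.max())/2),.09))
# shank
for r in range(200,262,3):
    row=[(c) for c in range(290,362) if .15<P[r,c,2]<.3]
    if row: print(r,row[0],row[-1],P[r,(row[0]+row[-1])//2].round(4))
# predicted nose axis
o=bot.read_state()
for dx in (-.002,0,.002): print(dx,proj(C,[.5272+dx,-.1525,.2455-.0763]))
E
```

```text
((523.9628295898438, -153.36416625976562), (130.20521545410156, 110.4422607421875), 78.85961151123047)
hole 193 316 331 175 189
[ 0.52238789 -0.15357718  0.09      ]
206 320 329 [ 0.5212 -0.1528  0.1807]
209 317 332 [ 0.5215 -0.1528  0.1877]
212 316 333 [ 0.5212 -0.1528  0.1958]
215 316 333 [ 0.5216 -0.1527  0.2016]
218 316 333 [ 0.5144 -0.1526  0.2267]
221 314 335 [ 0.5148 -0.1526  0.2315]
224 310 339 [ 0.5158 -0.1526  0.2342]
227 308 341 [ 0.5183 -0.1526  0.2335]
230 306 343 [ 0.5202 -0.1527  0.2343]
233 305 361 [ 0.5228 -0.1465  0.2334]
236 290 361 [ 0.5235 -0.152   0.2367]
239 290 361 [ 0.5239 -0.152   0.2406]
242 290 361 [ 0.5249 -0.152   0.243 ]
245 290 361 [ 0.5272 -0.1521  0.2427]
248 290 361 [ 0.529  -0.1521  0.2434]
251 290 361 [ 0.5309 -0.1521  0.244 ]
254 290 361 [ 0.5338 -0.1521  0.2427]
257 290 361 [ 0.542  -0.1522  0.232 ]
260 290 361 [ 0.5435 -0.1522  0.2336]
-0.002 [324.39084613 206.03144962]
0 [324.41387294 208.11776557]
0.002 [324.43678903 210.19404873]
```

View pics/c7.png

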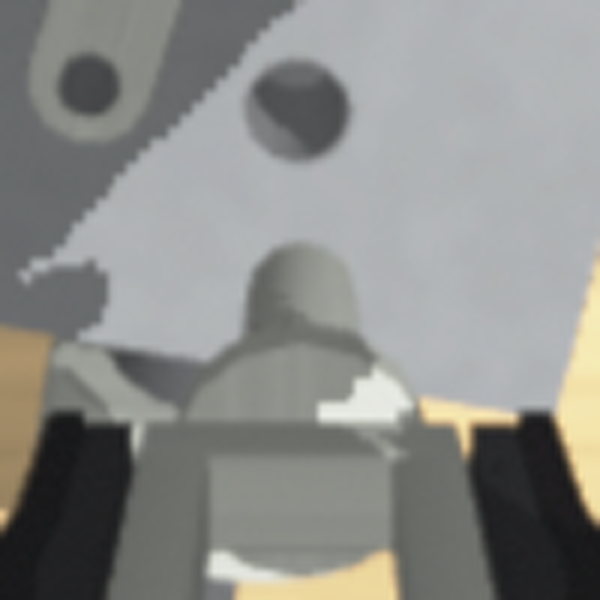

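Emit:
servo_tool:
  increments:
    - [0.8, [3, -0.8, 10], 0]
    - [0.8, [2.7, 0, 20], 0]
    - [0.8, [0, 0, 20], 0]
    - [0.8, [0, 0, 10], 0]
    - [0.8, [0, 0, 0], 0]

```text
time_s: 15.65
position: [0.5215, -0.1543, 0.1847]
tcp_rot: [[-1.0, 0.009, -0.002], [0.009, 1.0, 0.001], [0.002, 0.001, -1.0]]
force: [0.5, 0.6, -0.8]
opening: 0.412
```

Emit:
servo_tool:
  increments:
    - [0.8, [0, 0, 0], 0]
    - [0.8, [0, 0, 0], 0]

```text
time_s: 15.9
position: [0.5226, -0.1551, 0.1863]
tcp_rot: [[-1.0, 0.01, 0.001], [0.01, 1.0, -0.001], [-0.001, -0.001, -1.0]]
force: [0.7, 0.4, -1.4]
opening: 0.412
```

```bash
python3 - <<'E'
from h import *
C=cam('wrist'); p,D=bot.capture('wrist'); P=cloud(C,D); cv2.imwrite('pics/w10.png',p)
cv2.imwrite('pics/c8.png',cv2.resize(p[150:270,260:390],None,fx=6,fy=5,interpolation=cv2.INTER_CUBIC))
m=np.zeros(D.shape,bool); m[60:240,200:460]=1
b=m&(abs(P[...,2]-.0905)<.004); n,l,st,ce=cv2.connectedComponentsWithStats(cv2.morphologyEx(b.astype(np.uint8),cv2.MORPH_OPEN,np.ones((3,3)))); k=1+st[1:,4].argmax(); print(cv2.minAreaRect((P[l==k][:,:2]*1000).astype(np.float32)))
for r in range(180,240,4):
    row=[(c) for c in range(290,362) if .10<P[r,c,2]<.3]
    if row: print(r,row[0],row[-1],P[r,(row[0]+row[-1])//2].round(4))
go([.5216,-.1533,.1113],89.4); print(bot.read_state()['force'])
p,d=bot.capture('side'); cv2.imwrite('pics/side6.png',cv2.resize(p[170:250,320:400],None,fx=7,fy=7,interpolation=cv2.INTER_CUBIC))
E
```

```text
((522.3591918945312, -153.0260467529297), (130.53118896484375, 107.80607604980469), 78.99693298339844)
196 290 290 [ 0.5142 -0.1871  0.1007]
208 318 331 [ 0.5173 -0.1553  0.1265]
212 316 333 [ 0.5171 -0.1553  0.1368]
216 316 333 [ 0.5175 -0.1553  0.1447]
220 315 334 [ 0.5106 -0.1551  0.1704]
224 310 339 [ 0.5119 -0.1551  0.1745]
228 307 342 [ 0.5148 -0.1551  0.1744]
232 305 344 [ 0.5177 -0.1551  0.1746]
236 290 361 [ 0.519  -0.1545  0.1781]
t 15.95 p [ 0.5226 -0.1551  0.1862] tooly yaw 89.44 tool-delta mm [ 1.1  1.8 74.9] q [ -28.   27.   96.    0.   57. -118.]
turn (tool z down => turn=-dyaw): 0.04
[ 0.0519266   0.48015176 -1.11740069]
```

View pics/c8.png

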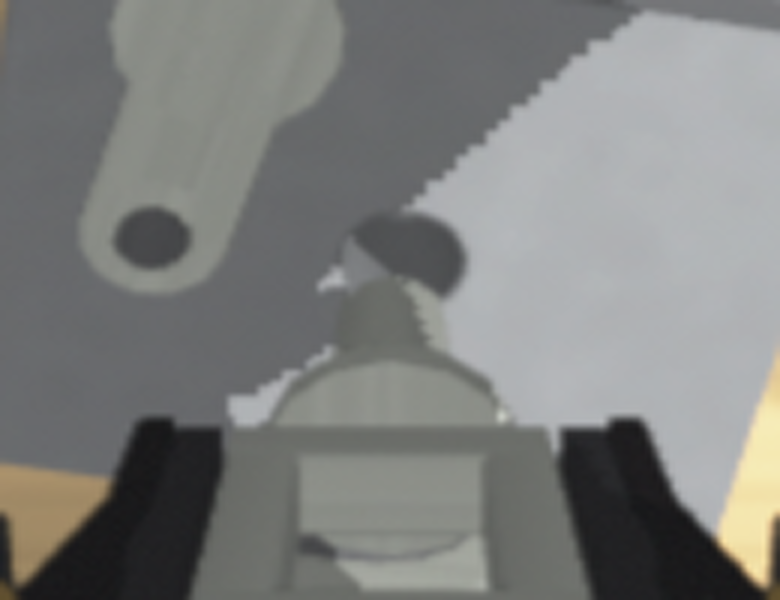

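View pics/side6.png

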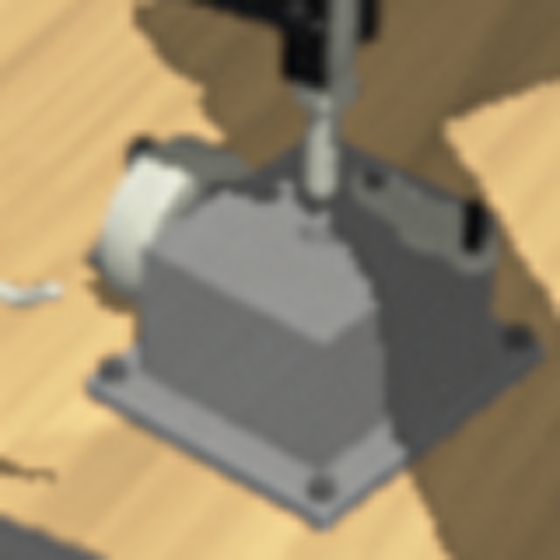

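```bash
python3 - <<'E'
from h import *
from scipy.optimize import least_squares
C=cam('wrist'); a=np.linspace(0,2*np.pi,90)
def f(x):
    q=np.array([proj(C,[x[0]+.01*np.cos(t),x[1]+.01*np.sin(t),.09]) for t in a])
    return [q[:,0].min()-(342/6+260-.4),q[:,0].max()-(467/6+260-.4),q[:,1].min()-(211/5+150-.4)]
r=least_squares(f,[.5238,-.1534],diff_step=1e-3); print(r.x,r.fun)
E
```

```text
[ 0.52331908 -0.15252597] [ 0.1783743  -0.17842605 -0.00414241]
```

Emit:
servo_tool:
  increments:
    - [0.8, [2, 2.5, 0], 0]
    - [0.8, [0, 0, 0], 0]
    - [0.8, [0, 0, 0], 0]

```text
time_s: 16.38
position: [0.5201, -0.1523, 0.1856]
tcp_rot: [[-1.0, 0.01, 0.0], [0.01, 1.0, -0.0], [-0.0, -0.0, -1.0]]
force: [-0.5, -0.2, -2.4]
opening: 0.413
```

```bash
cat > chk.py <<'E'
from h import *
import sys
C=cam('wrist'); p,D=bot.capture('wrist'); P=cloud(C,D); n=sys.argv[1]
cv2.imwrite(f'pics/{n}.png',cv2.resize(p[150:270,260:390],None,fx=6,fy=5,interpolation=cv2.INTER_CUBIC))
for r in range(204,240,4):
    row=[(c) for c in range(300,352) if .11<P[r,c,2]<.3]
    if row: print(r,row[0],row[-1],P[r,(row[0]+row[-1])//2].round(4))
a=np.linspace(0,2*np.pi,90)
g=cv2.imread(f'pics/{n}.png')
go([.5216,-.1533,.1113],89.4); print(bot.read_state()['force'])
for (x,y) in [(.5238,-.1534)]:
    q=np.array([proj(C,[x+.01*np.cos(t),y+.01*np.sin(t),.09]) for t in a]); q=((q-[260,150]+.5)*[6,5]).astype(int)
    cv2.polylines(g,[q],True,(0,0,255),1)
cv2.imwrite(f'pics/{n}o.png',g)
E
python3 chk.py c9
```

```text
208 318 331 [ 0.5149 -0.1525  0.1254]
212 316 333 [ 0.5148 -0.1525  0.1355]
216 316 333 [ 0.5148 -0.1524  0.1443]
220 315 334 [ 0.5075 -0.1522  0.1712]
224 310 339 [ 0.5094 -0.1523  0.1738]
228 307 342 [ 0.5126 -0.1523  0.1731]
232 305 344 [ 0.5149 -0.1523  0.1744]
236 300 350 [ 0.5166 -0.1517  0.1773]
t 16.43 p [ 0.5201 -0.1524  0.1856] tooly yaw 89.44 tool-delta mm [-1.5 -0.9 74.3] q [ -28.   27.   96.   -0.   57. -118.]
turn (tool z down => turn=-dyaw): 0.04
[ 0.93535329 -0.21404574 -1.99008609]
```

View pics/c9o.png

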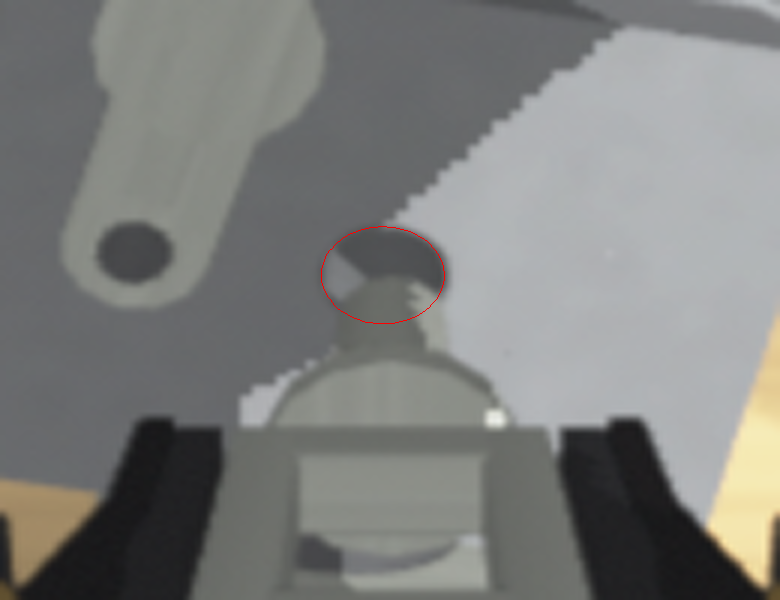

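```bash
python3 - <<'E'
from h import *
from scipy.optimize import least_squares
C=cam('wrist'); a=np.linspace(0,2*np.pi,90)
print(bot.read_state()['position'])
p=cv2.imread('pics/c9.png')
cv2.imwrite('pics/c9z.png',cv2.resize(p[200:400,290:490],None,fx=3,fy=3,interpolation=cv2.INTER_CUBIC))
for top in (227,229,231):
    def f(x):
        q=np.array([proj(C,[x[0]+.01*np.cos(t),x[1]+.01*np.sin(t),.09]) for t in a])
        return [q[:,0].min()-(325/6+260-.4),q[:,0].max()-(450/6+260-.4),q[:,1].min()-(top/5+150-.4)]
    r=least_squares(f,[.5238,-.1534],diff_step=1e-3); print(top,r.x,r.fun)
E
```

```text
[ 0.52013291 -0.15235119  0.18559197]
227 [ 0.52393362 -0.15261474] [ 0.1937453  -0.19381503 -0.00449321]
229 [ 0.52433725 -0.15261925] [ 0.19838063 -0.19845198 -0.00460072]
231 [ 0.52474125 -0.15262378] [ 0.20301601 -0.20308899 -0.00470827]
```

View pics/c9z.png

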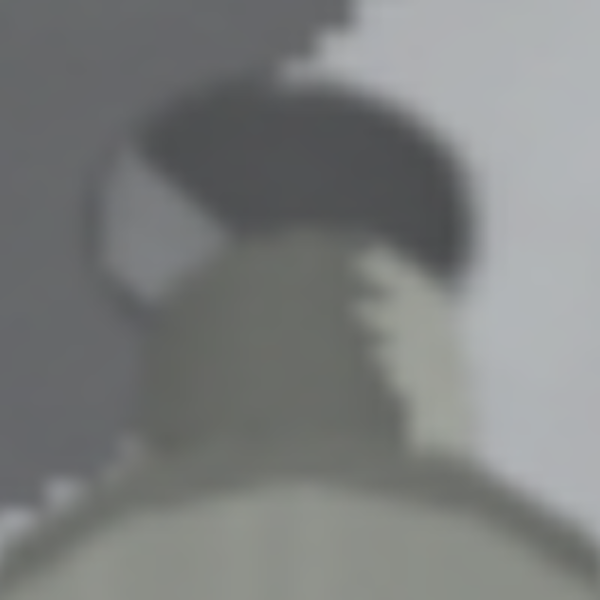

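Emit:
servo_tool:
  increments:
    - [0.8, [-0.7, -0.2, 5], 0]
    - [0.8, [0, 0, 5], 0]
    - [0.8, [0, 0, 4], 0]
    - [0.8, [0, 0, 3], 0]
    - [0.8, [0, 0, 2], 0]

```text
time_s: 17.05
position: [0.5208, -0.1525, 0.1663]
tcp_rot: [[-1.0, 0.01, -0.0], [0.01, 1.0, 0.0], [0.0, 0.0, -1.0]]
force: [-0.1, -0.7, -1.4]
opening: 0.41
```

Emit:
servo_tool:
  increments:
    - [0.8, [0, 0, 2], 0]
    - [0.8, [0, 0, 2], 0]
    - [0.8, [0, 0, 0], 0]

```text
time_s: 17.42
position: [0.5207, -0.1525, 0.1625]
tcp_rot: [[-1.0, 0.01, -0.0], [0.01, 1.0, 0.0], [0.0, 0.0, -1.0]]
force: [0.3, 0.3, -1.8]
opening: 0.41
```

```bash
python3 chk.py c10
```

```text
212 320 328 [ 0.5153 -0.1527  0.1124]
216 316 333 [ 0.5153 -0.1526  0.1217]
220 315 334 [ 0.5081 -0.1524  0.148 ]
224 310 339 [ 0.5102 -0.1525  0.15  ]
228 307 342 [ 0.5131 -0.1525  0.1501]
232 305 344 [ 0.5161 -0.1525  0.1501]
236 300 350 [ 0.5177 -0.1519  0.1531]
t 17.48 p [ 0.5208 -0.1525  0.1625] tooly yaw 89.44 tool-delta mm [-0.8 -0.8 51.2] q [ -28.   29.   97.    0.   54. -118.]
turn (tool z down => turn=-dyaw): 0.04
[-0.17748253  0.16998101 -0.82474623]
```

View pics/c10o.png

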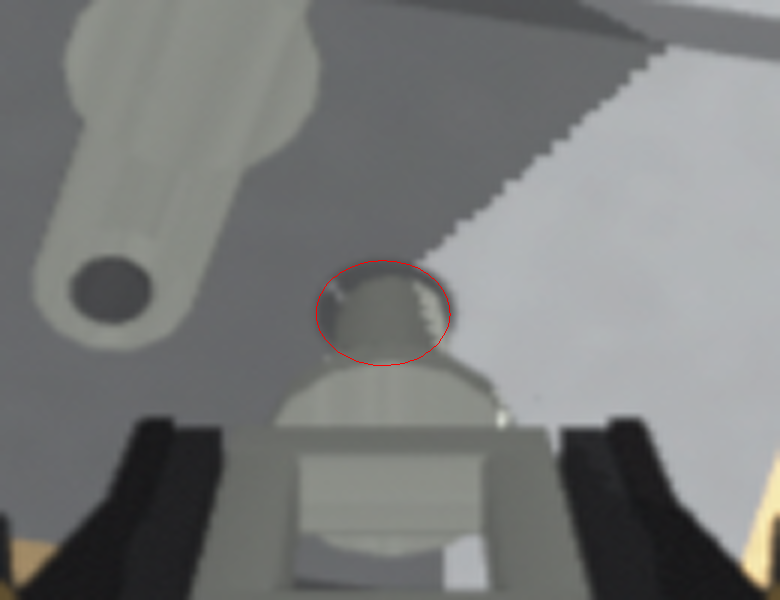

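Emit:
servo_tool:
  increments:
    - [0.8, [-0.3, -0.8, 2], 0]
    - [0.8, [0, 0, 4], 0]
    - [0.8, [0, 0, 4], 0]
    - [0.8, [0, 0, 4], 0]
    - [0.8, [0, 0, 4], 0]

```text
time_s: 18.1
position: [0.5211, -0.1533, 0.1442]
tcp_rot: [[-1.0, 0.01, -0.0], [0.01, 1.0, 0.0], [0.0, 0.0, -1.0]]
force: [0.5, 0.6, -1.7]
opening: 0.409
```

Emit:
servo_tool:
  increments:
    - [0.8, [0, 0, 5], 0]
    - [0.8, [0, 0, 5], 0]
    - [0.8, [0, 0, 5], 0]
    - [0.8, [0, 0, 5], 0]
    - [0.8, [0, 0, 5], 0]

```text
time_s: 18.73
position: [0.5211, -0.1534, 0.1192]
tcp_rot: [[-1.0, 0.01, 0.0], [0.01, 1.0, -0.0], [-0.0, -0.0, -1.0]]
force: [-0.9, 0.5, -1.1]
opening: 0.408
```

Emit:
servo_tool:
  increments:
    - [0.8, [0, 0, 2], 0]
    - [0.8, [0, 0, 2], 0]
    - [0.8, [0, 0, 1], 0]
    - [0.8, [0, 0, 1], 0]
    - [0.8, [0, 0, 0], 0]

```text
time_s: 19.35
position: [0.5211, -0.1533, 0.1136]
tcp_rot: [[-1.0, 0.01, 0.0], [0.01, 1.0, -0.0], [-0.0, -0.0, -1.0]]
force: [-0.5, 0.8, -1.9]
opening: 0.412
```

Emit:
servo_tool:
  increments:
    - [0.8, [0, 0, 1], 0]
    - [0.8, [0, 0, 1], 0]
    - [0.8, [0, 0, 0], 0]

```text
time_s: 19.73
position: [0.5211, -0.1533, 0.1115]
tcp_rot: [[-1.0, 0.01, -0.0], [0.01, 1.0, 0.0], [0.0, 0.0, -1.0]]
force: [0.6, 0.2, -1.0]
opening: 0.41
```

Emit:
servo_tool:
  increments:
    - [0.8, [0, 0, 0.7], 0]
    - [0.8, [0, 0, 0], 0]

```text
time_s: 19.98
position: [0.5211, -0.1533, 0.1108]
tcp_rot: [[-1.0, 0.01, -0.0], [0.01, 1.0, 0.0], [0.0, 0.0, -1.0]]
force: [-0.8, 0.2, -1.9]
opening: 0.409
```

Emit:
servo_tool:
  increments:
    - [0.8, [0, 0, 0.7], 0]
    - [0.8, [0, 0, 0], 0]

```text
time_s: 20.23
position: [0.5211, -0.1533, 0.1101]
tcp_rot: [[-1.0, 0.01, 0.0], [0.01, 1.0, -0.0], [-0.0, -0.0, -1.0]]
force: [0.3, 0.9, -0.9]
opening: 0.407
```

```bash
python3 chk.py c11
```

```text
224 348 348 [ 0.4379 -0.1519  0.2726]
t 20.27 p [ 0.5211 -0.1533  0.1101] tooly yaw 89.45 tool-delta mm [-0.5  0.  -1.2] q [ -28.   33.  100.   -0.   47. -118.]
turn (tool z down => turn=-dyaw): 0.05
[-0.18440929  0.3208308  -1.08193673]
```

View pics/c11.png

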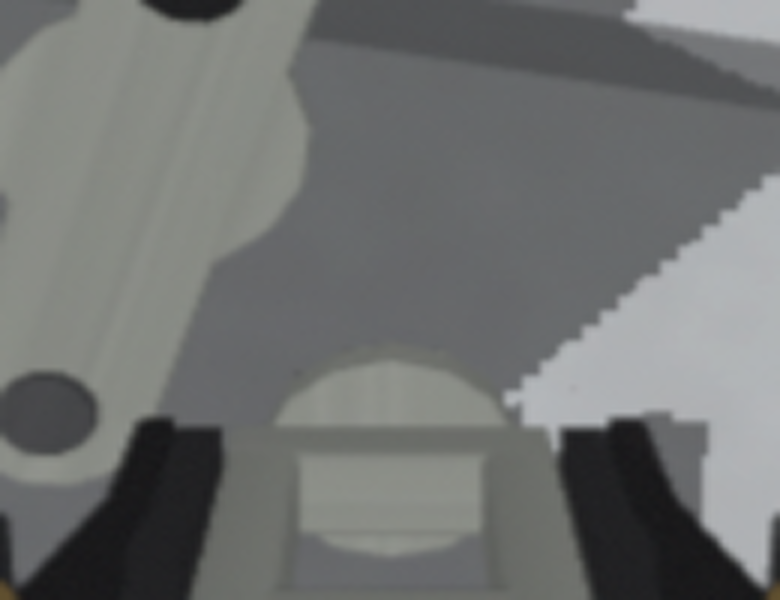

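Emit:
servo_tool:
  increments:
    - [0.8, [0, 0, 0.5], 0]
    - [0.8, [0, 0, 0], 0]

```text
time_s: 20.52
position: [0.5211, -0.1533, 0.11]
tcp_rot: [[-1.0, 0.01, 0.0], [0.01, 1.0, -0.0], [-0.0, -0.0, -1.0]]
force: [-1.5, 0.6, 3.7]
opening: 0.41
```

```bash
python3 - <<'E'
from h import *
C=cam('wrist'); p,D=bot.capture('wrist'); P=cloud(C,D)
print(np.median(P[226:233,312:338,2]),np.median(P[200:215,320:340,2]),bot.read_state()['force'],bot.read_state()['position'])
E
```

```text
0.09819620160781459 0.0901694444821011 [-1.19435986  1.34867452  3.29812766] [ 0.52115355 -0.15335647  0.11007598]
```

Emit:
servo_tool:
  increments:
    - [0.5, [0, 0, 0], 0]
    - [0.4, [0, 0, 0], 0]
    - [0.3, [0, 0, 0], 0]
    - [0.3, [0, 0, 0], 0]

```text
time_s: 21.08
position: [0.5211, -0.1533, 0.1095]
tcp_rot: [[-1.0, 0.01, -0.0], [0.01, 1.0, 0.0], [0.0, 0.0, -1.0]]
force: [0.1, 0.3, 0.3]
opening: 0.679
```

Emit:
servo_tool:
  increments:
    - [0.3, [0, 0, -10], 0]
    - [0.3, [0, 0, -20], 0]
    - [0.3, [0, 0, -35], 0]
    - [0.3, [0, 0, -40], 0]
    - [0.3, [0, 0, -40], 0]

```text
time_s: 21.7
position: [0.521, -0.1532, 0.2566]
tcp_rot: [[-1.0, 0.01, 0.001], [0.01, 1.0, -0.0], [-0.001, -0.0, -1.0]]
force: [0.5, -0.3, 0.7]
opening: 0.702
```

Emit:
servo_tool:
  increments:
    - [0.3, [-20, 0, -30], 0]
    - [0.3, [-20, 0, 0], 0]
    - [0.3, [-10, 0, 0], 0]
    - [0.3, [0, 0, 0], 0]

```text
time_s: 22.2
position: [0.5709, -0.1536, 0.2842]
tcp_rot: [[-1.0, 0.009, -0.001], [0.009, 1.0, 0.0], [0.001, 0.0, -1.0]]
force: [-0.0, -0.5, 0.4]
opening: 0.698
```

```bash
python3 - <<'E'
from h import *
C=cam('wrist'); p,D=bot.capture('wrist'); P=cloud(C,D); cv2.imwrite('pics/w12.png',p)
s,d=bot.capture('side'); cv2.imwrite('pics/side7.png',cv2.resize(s[150:340,200:400],None,fx=4,fy=3.1,interpolation=cv2.INTER_CUBIC))
t,d=bot.capture('top'); cv2.imwrite('pics/top7.png',t)
m=np.zeros(D.shape,bool); m[80:240,230:420]=1
e=m&(P[...,2]>.14)&(P[...,2]<.16); c=m&(abs(P[...,2]-.098)<.002); 
print('eye top z',np.percentile(P[e][:,2],[50,95]),np.median(P[e],0)); 
r=bot.read_state();print(r['time_s'],r['position'],r['opening'],r['force'])
E
```

```text
eye top z [0.1500936  0.15141043] [ 0.52300762 -0.15348084  0.1500936 ]
22.35 [ 0.57011344 -0.15355779  0.28402402] 0.6993143473102769 [-0.49757242  1.28060953 -0.73002393]
```

View pics/w12.png

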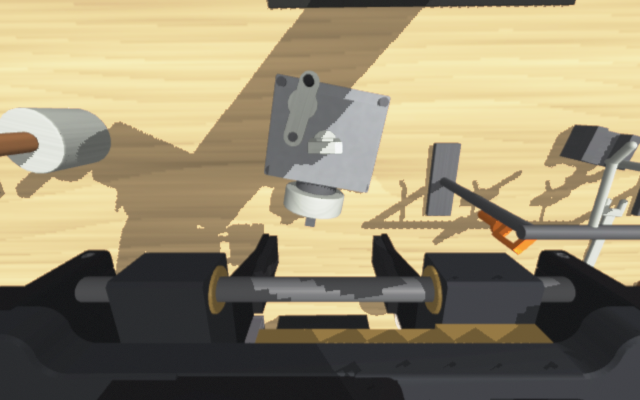

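View pics/side7.png

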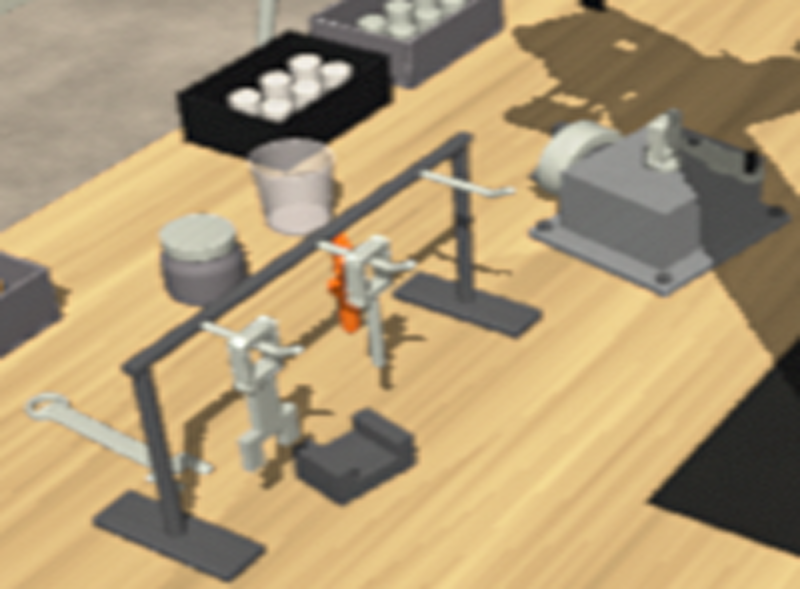

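View pics/top7.png

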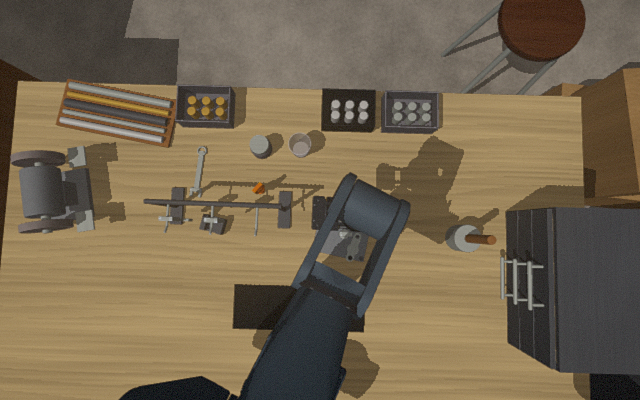

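The pin is home: its eye top is at z = 0.150 m, which is 90 + 60 mm. The cover is open, and the drift and spanner still hang on their hooks. The bystanders haven't moved, and the robot is clear of everything.

```bash
python3 -c "
from rig import bot
print(bot.hand_in())"
```

```text
the job is handed in; nothing more can be done
None
```

The job is handed in at about 22 s on the robot's clock. The dust cover is swung aside and the steel locking pin is fully home in the port.

- **Cover:** I caged the knob loosely between the fingers and swung it round. It stands at about 1.4 rad, so the port and the pin's collar are both clear.
- **Pin:** I gripped it by the sides of the eye on the hook nearest the head, raised it 17 mm and drew it off along the rack's -x. I lined it up over the port with the wrist camera and lowered it with no sideways force until it touched down at about 4–5 N. Only then did I let go.

**Last checks before hand-in:**
- The collar's top measured 98.2 mm just before release, against 98 mm expected.
- After release the eye's top measured 150 mm, exactly right, and its centre was within about 1 mm of the port in xy.
- In the pictures the pin stands upright, the drift and spanner still hang, and the bystanders and the orange look-alike look unmoved.
- The gripper was clear and open.

**Disagreements along the way:** Pose readings wandered by 1–3 mm during the alignment, so I corrected the pin's position three times from pictures before lowering it. One early port estimate was about 7 mm out, probably because the arm was still moving, and I discarded it.

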